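# Charge the mordant bowl and open the dye jar

## Task

Get the dye batch ready: pick up the steel scoop and tip all six gall nuts into the white bowl, then stand the empty scoop upright on the table and let go of it. Then unscrew the tight black cap of the square jar, which stays seated in the holder that braces it; when the thread lets go, lift the cap and finish while still holding it level, 1 to 5 cm straight above the jar's mouth. Leave the other things on the table alone.

Things in the scene. Friction and masses are not known exactly. Their poses are not given: they have to be found in the camera images.
- scoop: Steel scoop, open on top, loose, 0.16 kg, holding six gall nuts. Origin on its underside. Own axes, mm (z up): flat upright side walls at y = +-29 (58 over the outside, 3 thick), x -45 to 55, z 0 to 60: grip across them; upright back wall at x -45; floor x -45 to 15; front wall slopes out from the floor at x 13 to the pouring lip at x 55, z 59.
- scoop_lip (a point): Middle of the scoop's pouring lip (scoop frame x 55, y 0, z 59 mm); moves with the scoop and shows which way it pours. Tipped lip-down by more than about 65 degrees the scoop empties; 80 to 85 is ample.
- gall1: Gall nut 1: dark brown wooden-looking ball, 16 mm diameter, 10 g; origin at its centre. Rolls easily. Starts in the scoop.
- gall2: Gall nut 2: dark brown wooden-looking ball, 16 mm diameter, 10 g; origin at its centre. Rolls easily. Starts in the scoop.
- gall3: Gall nut 3: dark brown wooden-looking ball, 16 mm diameter, 10 g; origin at its centre. Rolls easily. Starts in the scoop.
- gall4: Gall nut 4: dark brown wooden-looking ball, 16 mm diameter, 10 g; origin at its centre. Rolls easily. Starts in the scoop.
- gall5: Gall nut 5: dark brown wooden-looking ball, 16 mm diameter, 10 g; origin at its centre. Rolls easily. Starts in the scoop.
- gall6: Gall nut 6: dark brown wooden-looking ball, 16 mm diameter, 10 g; origin at its centre. Rolls easily. Starts in the scoop.
- bowl: White ceramic bowl, 160 mm across the rim, 84 mm across the foot, 60 mm high, 5 mm wall, loose, 0.7 kg; origin at the centre of its underside, z up.
- holder: Jar holder bolted to the table: square wooden block 87 x 87 mm, 42 mm high, on a steel strap 140 mm long (along its y) and 8 mm high; its square pocket (63 mm wide, floor 12 mm above the table) keeps the jar from turning. Origin: centre of its underside, axes along its sides.
- jar: Square amber glass jar with a paper label, loose, about 0.5 kg, its foot in the holder's pocket (1.5 mm play a side; can turn 3 degrees). Body 60 x 60 mm, shoulder 76 mm above its underside, neck 40 mm in diameter, rim at 110 mm. Origin: centre of its underside, z up. It lifts out of the holder if the cap is pulled while the threads still hold.
- jar_mouth (a point): Centre of the jar's rim, on the neck axis, 110 mm above the jar's underside. A sprung rubber ring on the rim presses the tight cap up with about 20 N (0.3 to 0.9 N m to turn). The cap starts with its x axis 10 to 30 degrees counter-clockwise of the jar's, is free at 80 to 103 degrees, and at about 106 meets the next thread's end.
- cap: Black ribbed screw cap on the square jar: 58 mm diameter (59 over the ribs), 24 mm high, 60 g. Origin: on its axis at the skirt's lower edge, z up; screwed on, that is 15 mm below the jar's rim, 19 mm above its shoulder. Short right-hand thread (three lugs): turn counter-clockwise seen from above about a fifth to a quarter turn; it rises about 1 mm, then lifts straight off.
- round_jar: Bystander: round amber jar with a black cap, 68 mm diameter, 100 mm high; origin at the centre of its underside. Leave it alone.
- tin: Bystander: plain steel can, 72 mm diameter, 110 mm high; origin at the centre of its underside. Leave it alone.
- stamp: Bystander: wooden printing block 70 x 50 mm with a grip on top, 44 mm high; origin at the centre of its underside. Leave it alone.
Mind the look-alikes: they are no part of the job. Leave any blue or pink look-alike of the scoop alone.

How it is judged:
By the outcome, as a careful person would: the job done as asked, in the order asked, and still so for the second after the job is handed in, while the arm keeps its last pose, push and grip.
It also fails if it takes over 64 s, if anything falls off the work surface, if the arm or the gripper's body presses on something with over 40 N, if the wrist force passes 120 N, or if a joint passes its speed limit or range.

## Robot

A 6-joint arm with a two-finger parallel gripper is mounted at the origin on the work surface. World frame = base frame: x ahead of the robot, y to its left, z up, the work surface at z = 0. Lengths are in m, angles in degrees, forces in N, time in s.
With the tool pointing down it reaches from about 0.425 to 0.925 m from the base axis. Payload 12.5 kg.
Tool frame: the origin (TCP) lies between the finger pads; the fingertips stand 22 mm ahead of it and the grasp point (between the pads) lies 3 mm ahead of it; z points along the fingers, y is the direction in which the jaws open and shut (so a half turn about z gives the same grasp; the last joint's range is limited). The gripper opens to 85 mm and grips with 20 to 120 N. Pads are 22 mm wide; open, the fingers measure 114 mm over their backs; the gripper's body (76 mm by 85 mm) begins 54 mm behind the grasp point. The pads swing forward as they close: fully open they stand 13 mm farther back than shut.
Start: joints at [66.658, 28.126, 89.318, -0, 62.55, -6.05], TCP at [0.186, 0.597, 0.253] pointing down, gripper open.
Joint ranges: [-177.58, 177.58], [-47.91, 125.51], [2.72, 160], [-65.01, 245.01], [3.68, 167.84], [-153.87, 153.87]. Speed limits (degrees/s): [127.2, 127.2, 159.86, 180, 180, 180].

## Interface

Orientations are given as a 3x3 rotation matrix whose columns are the frame's x, y, z axes.
In Python, from station import sensors, cams, manip gives the robot as it stands. The module is installed in compiled form; this text tells all that it offers.
- The arm moves only by the tool step_arm, never from a script. Its arguments are lists of equal length, an entry for each row: "translation": the shift along the tool's x, y, z scaled (see below), a list of three; "turn": the turn about the tool's z scaled (see below); "claw": the gripper command: -1 is fully open, 1 is shut, values between are in proportion. In form: {"translation": [[x, y, z], ...], "turn": [turn, ...], "claw": [claw, ...]}. A call has 1 to 12 rows; each row is the pose to reach, as a shift and turn from the pose measured when the call began, along the tool's axes at that moment; what a row does not reach only later rows make up. The controller multiplies each number of a shift by 400 mm and each number of a turn by 90 degrees. A row lasts 1/10 s, in which the tool goes at most 50 mm and 8.59 degrees, less where a joint would pass 70% of its speed; a pose out of reach is approached as far as the arm can. A call with a number of a shift or a turn outside -1 to 1 is refused whole. A call with a gripper value outside its range is refused whole. The fingers move at their own pace and stop on an object; "grip_force" is the grip in N (left out, the last holds). Time passes only in rows, so rows that repeat a pose let the fingers close. It gives the time, the measured TCP pose, the force and the opening at its end, in the units of the state.
- sensors.read_state(): the state, without advancing time (a new reading comes with each control period).
- cams.read_camera(name): name is "side" or "top"; returns (picture, depth): 400x640x3 uint8, blue, green, red; 400x640 float32, m along the optical axis (not along the pixel's ray), 0 where there is no reading.
- cams.get_calibration(name): a dict with "mtx" (3x3 intrinsics, pixels), "R" (3x3) and "t" (3): a world point X has camera coordinates R X + t. Camera axes: x right, y down, z forward; pixel columns grow to the right and rows downward; lengths in m; the calibration is good to about 2 mm. A picture is of the moment at which its call begins. get_calibration takes no time and is no camera call.
- manip.close_job(): hands the job in, once; it reports no verdict.
Trained networks look in the newest picture that a camera, given by its name, has taken for a name from the list of things; names that differ only in an ending like _2 or _b are one class to them, and where a whole thing is asked for, a point or a joint stands for the part that bears it (a point fixed in the world has none). Each returns a list of dicts, best first, with "conf" (0 to 1); they miss things now and then, are a little off and sometimes report something else, mostly with a low value. They report only what shows in the picture. A call takes as long as a camera call. They do not tell look-alikes from the thing itself.
- cams.search_frame(camera, label): "bbox" ([left, top, width, height] in pixels, round what is visible of it).
- cams.outline_of(camera, label): "pixels" (400x640 bool, what is visible of it) and "bbox" ([left, top, width, height] in pixels, round what is visible of it).
- cams.landmark_of(camera, label): "at" ([column, row] in pixels: a listed point, or the origin of a listed thing).
The state is a dict: "time": time; "qpos": joint angles; "joint_vel": joint speeds; "joint_efforts": joint torques, N m; "ee_pos": TCP position; "tcp_rot": TCP orientation; "force": force on the tool from outside, world axes, zero at the start; "wrist_torque": the same for the moment, N m; "grip_width": finger opening in m.
Only numpy, scipy, OpenCV 4.12 (cv2) and the standard library are available. Lean on these libraries where they do the work, as an engineer would, in place of code of your own. Each camera call takes 0.05 s, during which the arm holds its last target.

## Working session

There is one attempt and no reset: what is moved stays moved. The work goes in short steps, Python scripts to look and compute and a tool call to move; the robot and the scene stay as the last step left them, time stands still between calls to the robot, and variables do not carry over. Pictures are saved under pics/ and viewed, and the job is handed in when it is done.

Besides the shell and the picture viewer there is one more tool, called after "Emit:" as a command line: name --pt "numbers of a row" for each row, then --argument value for the rest. step_arm: Moves the arm, as the interface text tells. Shifts and turns lie within -1 to 1; 1 stands for 400 mm of shift or 90 degrees of turn. Its arguments: {"type":"object","properties":{"translation":{"type":"array"},"turn":{"type":"array"},"claw":{"type":"array"},"grip_force":{"type":"number"}},"required":["translation","turn","claw"]}

```bash
mkdir -p pics; ls; cat > h.py <<'E'
import numpy as np, cv2
from station import sensors, cams, manip
def snap(n,f):
    im,d=cams.read_camera(n); cv2.imwrite('pics/'+f+'.png',im); np.savez(''+f+'.npz',im=im,d=d); return im,d
def world(n,uv,z):
    c=cams.get_calibration(n);K=np.array(c['mtx']);R=np.array(c['R']);t=np.array(c['t']).ravel()
    return R.T@(np.linalg.inv(K)@np.array([uv[0],uv[1],1.])*z-t)
def onplane(n,uv,h):
    c=cams.get_calibration(n);K=np.array(c['mtx']);R=np.array(c['R']);t=np.array(c['t']).ravel()
    o=-R.T@t; d=R.T@(np.linalg.inv(K)@np.array([uv[0],uv[1],1.])); return o+d*(h-o[2])/d[2]
def cloud(n,d):
    c=cams.get_calibration(n);K=np.array(c['mtx']);R=np.array(c['R']);t=np.array(c['t']).ravel()
    v,u=np.mgrid[:d.shape[0],:d.shape[1]]
    P=np.stack([u,v,np.ones_like(u)],-1)@np.linalg.inv(K).T*d[...,None]
    return (P-t)@R
def px(n,X):
    c=cams.get_calibration(n);K=np.array(c['mtx']);p=K@(np.array(c['R'])@np.array(X)+np.array(c['t']).ravel());return p[:2]/p[2]
E
python3 - <<'E'
from h import *
np.set_printoptions(precision=4,suppress=True)
print(sensors.read_state())
for n in('side','top'):
    snap(n,n+'0'); c=cams.get_calibration(n); print(n,c)
E
```

```text
pics
{'time': 0.0, 'qpos': array([66.6583, 28.1661, 89.3488,  0.0016, 62.5508, -6.0507]), 'joint_vel': array([-0.0261,  0.0867, -0.0281, -0.0776, -0.1051, -0.0424]), 'joint_efforts': array([  0.001 , -61.8461, -26.1587,  -0.0001,   0.0042,  -0.    ]), 'ee_pos': array([0.1857, 0.5966, 0.2527]), 'tcp_rot': array([[-0.9548,  0.2972, -0.0005],
       [ 0.2972,  0.9548, -0.001 ],
       [ 0.0001, -0.0011, -1.    ]]), 'force': array([-0.2948,  0.402 , -0.8941]), 'wrist_torque': array([ 0.0178,  0.0156, -0.0244]), 'grip_width': 0.08548284148890366}
side {'mtx': array([[434.49  ,   0.    , 319.827 ],
       [  0.    , 434.49  , 207.4879],
       [  0.    ,   0.    ,   1.    ]]), 'R': array([[-0.9696, -0.2446,  0.0014],
       [-0.1559,  0.6134, -0.7742],
       [ 0.1885, -0.7509, -0.6329]]), 't': array([0.5423, 0.2213, 0.9236])}
top {'mtx': array([[511.058 ,   0.    , 318.2551],
       [  0.    , 511.058 , 192.658 ],
       [  0.    ,   0.    ,   1.    ]]), 'R': array([[-0.0099, -1.    ,  0.0015],
       [-0.9781,  0.0093, -0.208 ],
       [ 0.2079, -0.0035, -0.9781]]), 't': array([-0.0637,  0.5735,  1.0905])}
```

View pics/side0.png

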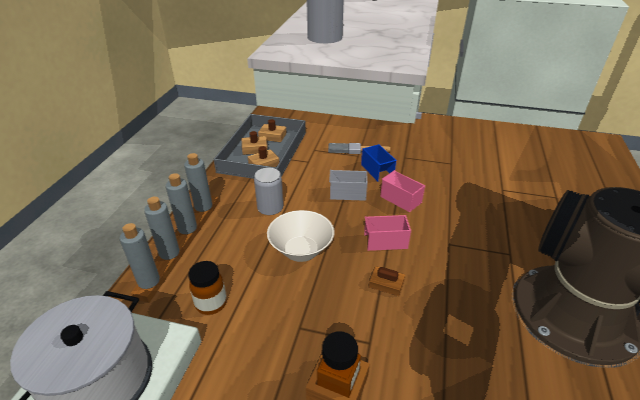

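View pics/top0.png

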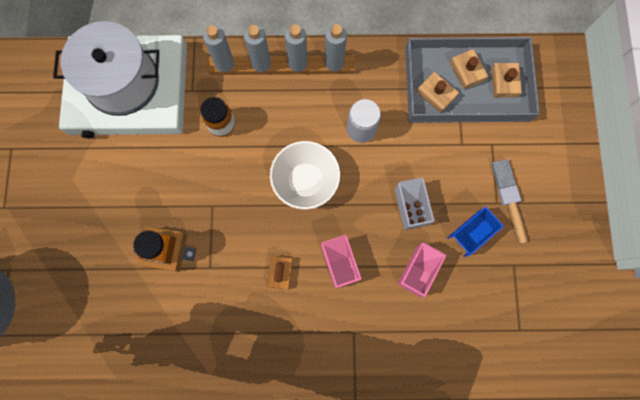

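```bash
python3 - <<'E'
from h import *
np.set_printoptions(precision=4,suppress=True)
for n in('side','top'):
    d=np.load(n+'0.npz')['d']; W=cloud(n,d)
    for l in('scoop','scoop_lip','bowl','jar_mouth','cap','holder','jar','round_jar','tin','stamp','gall1'):
        if n=='side' and l in('gall1',): continue
        r=cams.landmark_of(n,l)
        print(n,l,[(np.round(x['at']).astype(int).tolist(),round(x['conf'],2),W[int(x['at'][1]),int(x['at'][0])].round(3).tolist()) for x in r[:4]])
print(sensors.read_state()['time'])
d=np.load('top0.npz')['d'];im=np.load('top0.npz')['im']
c=cv2.resize(im[160:260,360:480],None,fx=6,fy=6,interpolation=cv2.INTER_CUBIC);cv2.imwrite('pics/c1.png',c)
c=cv2.resize(im[215:285,120:220],None,fx=6,fy=6,interpolation=cv2.INTER_CUBIC);cv2.imwrite('pics/c2.png',c)
E
```

```text
side scoop [([378, 174], 0.95, [0.476, -0.366, 0.027]), ([346, 192], 0.9, [0.549, -0.256, 0.031]), ([403, 200], 0.86, [0.393, -0.259, 0.028]), ([387, 244], 0.67, [0.416, -0.086, 0.023])]
side scoop_lip [([386, 165], 0.74, [0.461, -0.384, 0.053]), ([367, 222], 0.72, [0.468, -0.106, 0.062]), ([388, 175], 0.59, [0.445, -0.32, 0.063])]
side bowl []
side jar_mouth []
side cap [([337, 356], 0.84, [0.455, 0.31, 0.135]), ([332, 174], 0.7, [0.599, -0.285, 0.06]), ([339, 381], 0.45, [0.446, 0.321, 0.082])]
side holder [([335, 385], 0.94, [0.454, 0.319, 0.064])]
side jar []
side round_jar [([210, 298], 0.93, [0.74, 0.195, 0.054]), ([336, 384], 0.17, [0.451, 0.32, 0.071])]
side tin [([271, 206], 0.9, [0.729, -0.137, 0.036])]
side stamp [([387, 286], 0.85, [0.397, 0.045, 0.023])]
top scoop [([421, 272], 0.82, [0.397, -0.303, 0.002]), ([471, 236], 0.76, [0.479, -0.424, 0.001]), ([411, 211], 0.74, [0.537, -0.283, 0.014]), ([340, 265], 0.67, [0.415, -0.116, 0.003])]
top scoop_lip [([433, 249], 0.87, [0.444, -0.32, 0.062]), ([334, 240], 0.84, [0.466, -0.103, 0.062]), ([464, 247], 0.7, [0.45, -0.387, 0.061]), ([413, 181], 0.57, [0.599, -0.281, 0.064])]
top bowl [([306, 180], 0.85, [0.618, -0.038, 0.007])]
top jar_mouth [([147, 243], 0.92, [0.457, 0.289, 0.127])]
top cap [([149, 241], 0.78, [0.459, 0.284, 0.13])]
top holder [([164, 250], 0.84, [0.445, 0.266, 0.085])]
top jar [([164, 252], 0.79, [0.442, 0.265, 0.086])]
top round_jar [([219, 124], 0.81, [0.734, 0.156, 0.078])]
top tin [([362, 127], 0.79, [0.716, -0.166, 0.1]), ([414, 184], 0.44, [0.595, -0.287, 0.054])]
top stamp [([283, 270], 0.73, [0.402, 0.013, 0.044]), ([163, 248], 0.27, [0.448, 0.258, 0.119])]
top gall1 [([418, 202], 0.58, [0.558, -0.3, 0.013]), ([409, 223], 0.53, [0.502, -0.271, 0.058]), ([409, 217], 0.52, [0.523, -0.28, 0.011]), ([419, 222], 0.43, [0.511, -0.303, 0.012])]
1.15
```

View pics/c1.png

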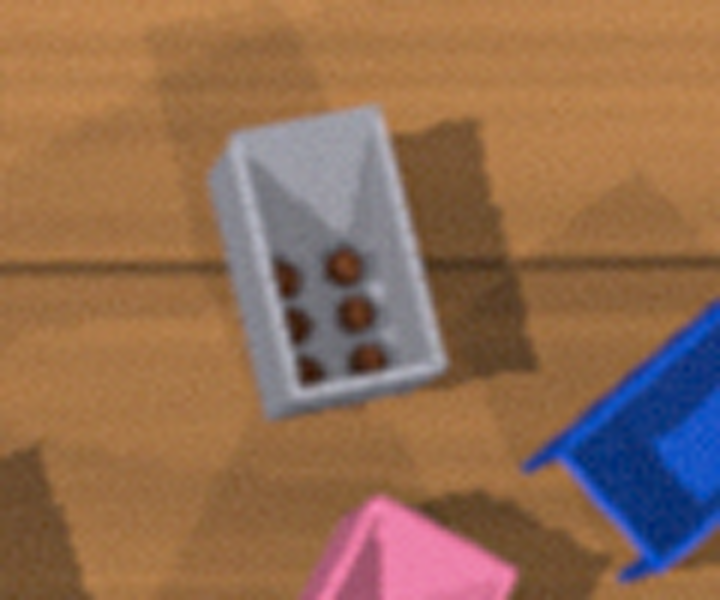

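View pics/c2.png

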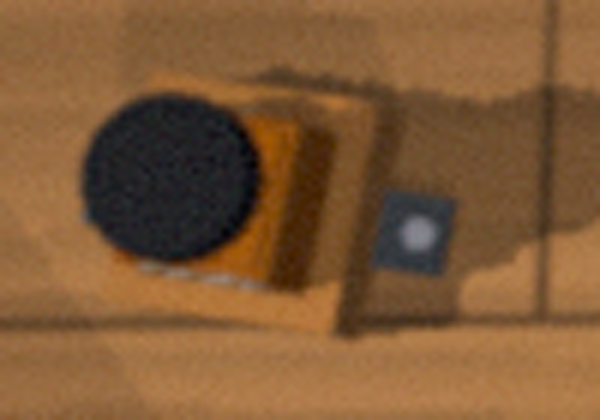

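```bash
python3 - <<'E'
from h import *
np.set_printoptions(precision=4,suppress=True)
for n in('top','side'):
    z=np.load(n+'0.npz');W=cloud(n,z['d']);im=z['im'].astype(int)
    m=(abs(W[...,0]-.55)<.09)&(abs(W[...,1]+.283)<.08)&(W[...,2]>.05)&(W[...,2]<.075)
    sat=im.max(-1)-im.min(-1); m&=sat<40
    P=W[m][:,:2]; r=cv2.minAreaRect(P.astype(np.float32)); print(n,m.sum(),r,cv2.boxPoints(r), np.median(W[m][:,2]))
    # bowl rim
    m=(np.hypot(W[...,0]-.62,W[...,1]+.04)<.11)&(W[...,2]>.053)&(W[...,2]<.07)&(im.min(-1)>110)
    P=W[m][:,:2]
    r=cv2.minEnclosingCircle(P.astype(np.float32)); A=np.c_[2*P,np.ones(len(P))];s=np.linalg.lstsq(A,(P**2).sum(1),rcond=None)[0]; print('bowl',m.sum(),r,s[:2],np.sqrt(s[2]+s[0]**2+s[1]**2), W[m][:,2].mean())
    # cap
    m=(np.hypot(W[...,0]-.455,W[...,1]-.30)<.06)&(W[...,2]>.122)&(W[...,2]<.145)
    P=W[m]; print('cap',m.sum(),P.mean(0),cv2.minEnclosingCircle(P[:,:2].astype(np.float32)))
    # holder block top
    m=(np.hypot(W[...,0]-.455,W[...,1]-.30)<.08)&(W[...,2]>.035)&(W[...,2]<.048)
    P=W[m]; r=cv2.minAreaRect(P[:,:2].astype(np.float32)); print('holder',m.sum(),r)
    c=cams.get_calibration(n); print('cam',-c['R'].T@c['t'])
E
```

```text
top 367 ((0.5513486266136169, -0.2880189120769501), (0.10376640409231186, 0.059239037334918976), 10.818143844604492) [[ 0.4948 -0.2687]
 [ 0.5059 -0.3269]
 [ 0.6079 -0.3074]
 [ 0.5968 -0.2492]] 0.05798460458242234
bowl 732 ((0.6167559027671814, -0.03902052342891693), 0.0795813500881195) [ 0.6163 -0.039 ] 0.07503166297722962 0.057744460741707464
cap 644 [0.4531 0.2851 0.1301] ((0.45303070545196533, 0.28629180788993835), 0.02997732162475586)
holder 611 ((0.4537403881549835, 0.2860982418060303), (0.08895017951726913, 0.08707816898822784), 80.51881408691406)
cam [ 0.3336 -0.0653  1.186 ]
side 340 ((0.5516769289970398, -0.28396421670913696), (0.10183519124984741, 0.06319049000740051), 10.26512336730957) [[ 0.4959 -0.2619]
 [ 0.5072 -0.3241]
 [ 0.6074 -0.306 ]
 [ 0.5961 -0.2438]] 0.057073920486418
bowl 569 ((0.6164438128471375, -0.0354747548699379), 0.08071273565292358) [ 0.6165 -0.034 ] 0.07515701919934896 0.058753047521314446
cap 981 [0.4531 0.2931 0.1319] ((0.45413774251937866, 0.29027029871940613), 0.03034992143511772)
holder 881 ((0.45381423830986023, 0.289653480052948), (0.08855333179235458, 0.08752068877220154), 81.2190170288086)
cam [0.3863 0.6905 0.7551]
```

Emit:
step_arm --pt "-0.934 -0.697 0" --pt "-0.934 -0.697 0" --pt "-0.934 -0.697 0" --pt "-0.934 -0.697 0" --pt "-0.934 -0.697 0" --pt "-0.934 -0.697 0" --pt "-0.934 -0.697 0" --pt "-0.934 -0.697 0" --pt "-0.934 -0.697 0" --pt "-0.934 -0.697 0" --pt "-0.934 -0.697 0" --turn '[0.85,0.85,0.85,0.85,0.85,0.85,0.85,0.85,0.85,0.85,0.85]' --claw '[-1,-1,-1,-1,-1,-1,-1,-1,-1,-1,-1]'

```text
time: 2.25
ee_pos: [0.4609, 0.2177, 0.2533]
tcp_rot: [[0.07, 0.998, 0.0], [0.998, -0.07, 0.0], [0.0, 0.0, -1.0]]
force: [0.4, 0.4, -0.5]
grip_width: 0.0852
```

```bash
cat >> h.py <<'E'
def rel(target,yaw_deg=None):
    s=sensors.read_state();R=np.array(s['tcp_rot']);d=R.T@(np.array(target)-np.array(s['ee_pos']))
    a=np.degrees(np.arctan2(R[1,0],R[0,0])); o=''
    if yaw_deg is not None: o=' turn %.3f'%(-(((yaw_deg-a)+180)%360-180)/90)
    print('t %.2f'%s['time'],'pos',np.round(s['ee_pos'],4),'xang %.1f'%a,'j',np.round(s['qpos'],1),'F',np.round(s['force'],1),'T',np.round(s['wrist_torque'],2),'w %.4f'%s['grip_width'],'=> tr',np.round(d/.4,3),o, 'dist',np.linalg.norm(d).round(3))
E
python3 -c "
from h import *
rel([.5515,-.286,.15],10.5)"
```

```text
t 2.25 pos [0.4609 0.2177 0.2533] xang 86.0 j [ 17.9  18.8 105.3  -0.   55.9  21.8] F [ 0.4  0.4 -0.5] T [-0.01  0.05 -0.02] w 0.0852 => tr [-1.24   0.314  0.258]  turn 0.839 dist 0.522
```

Emit:
step_arm --pt "-0.95 0.26 0" --pt "-0.95 0.26 0" --pt "-0.95 0.26 0" --pt "-0.95 0.26 0" --pt "-0.95 0.26 0" --pt "-0.95 0.26 0" --pt "-0.95 0.26 0" --pt "-0.95 0.26 0" --pt "-0.95 0.26 0" --turn '[0.84,0.84,0.84,0.84,0.84,0.84,0.84,0.84,0.84]' --claw '[-1,-1,-1,-1,-1,-1,-1,-1,-1]'

```text
time: 3.15
ee_pos: [0.5391, -0.1721, 0.253]
tcp_rot: [[0.985, 0.172, 0.001], [0.172, -0.985, -0.001], [0.001, 0.001, -1.0]]
force: [-0.7, 1.1, 0.8]
grip_width: 0.0854
```

```bash
python3 -c "
from h import *
rel([.5515,-.286,.11],10.5)"
```

```text
t 3.15 pos [ 0.5391 -0.1721  0.253 ] xang 9.9 j [-24.4  23.3  97.8  -0.   58.8  55.7] F [-0.7  1.1  0.8] T [ 0.06 -0.01 -0.06] w 0.0854 => tr [-0.019  0.285  0.358]  turn -0.006 dist 0.183
```

Emit:
step_arm --pt "-0.019 0.285 0.2" --pt "-0.019 0.285 0.3" --pt "-0.019 0.285 0.36" --pt "-0.019 0.285 0.36" --pt "-0.019 0.285 0.475" --pt "-0.019 0.285 0.475" --pt "-0.019 0.285 0.475" --pt "-0.019 0.285 0.475" --pt "-0.019 0.285 0.475" --pt "-0.019 0.285 0.475" --pt "-0.019 0.285 0.475" --turn '[-0.006,-0.006,-0.006,-0.006,-0.006,-0.006,-0.006,-0.006,-0.006,-0.006,-0.006]' --claw '[-1,-1,-1,-1,-1,-1,1,1,1,1,1]' --grip_force 20

```text
time: 4.25
ee_pos: [0.5526, -0.2857, 0.0658]
tcp_rot: [[0.983, 0.182, 0.005], [0.182, -0.983, -0.003], [0.004, 0.003, -1.0]]
force: [1.6, 4.2, 9.8]
grip_width: 0.0575
```

```bash
cat > crop.py <<'E'
import sys
from h import *
def go(f,cx=None):
    for n in('side','top'):
        snap(n,f+n)
    s=sensors.read_state();p=np.array(s['ee_pos'])
    o=[]
    for n in('side','top'):
        im=cv2.imread('pics/'+f+n+'.png');u,v=px(n,p+[0,0,-.03] if cx is None else cx);u=int(np.clip(u,60,580));v=int(np.clip(v,60,340))
        o.append(cv2.resize(im[v-60:v+60,u-60:u+60],(400,400),interpolation=cv2.INTER_CUBIC))
    cv2.imwrite('pics/'+f+'.png',np.hstack(o))
go(sys.argv[1],[float(x) for x in sys.argv[2:5]] if len(sys.argv)>2 else None); rel([.5515,-.286,.063],10.5)
E
python3 crop.py g1
```

```text
t 4.35 pos [ 0.5526 -0.2857  0.0658] xang 10.5 j [-33.4  40.9  98.8   0.   40.   46.1] F [1.5 4.1 9.1] T [ 0.7  -0.25  0.05] w 0.0576 => tr [-0.003  0.     0.007]  turn -0.000 dist 0.003
```

View pics/g1.png

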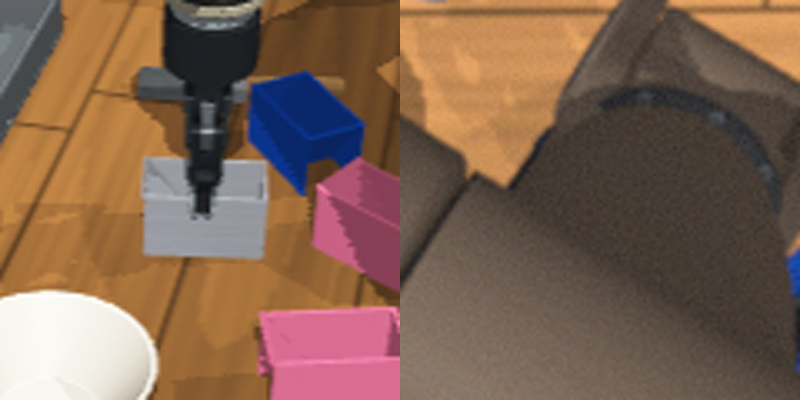

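Emit:
step_arm --pt "0.0 0 0.01" --pt "0.01 0 0.01" --pt "0.02 0 0.01" --pt "0.03 0 0.01" --pt "0.04 0 0.01" --pt "0.04 0 0.01" --turn '[0,0,0,0,0,0]' --claw '[1,1,1,1,1,1]' --grip_force 20

```text
time: 4.95
ee_pos: [0.5679, -0.2834, 0.0653]
tcp_rot: [[0.983, 0.183, 0.005], [0.183, -0.983, -0.004], [0.004, 0.005, -1.0]]
force: [-13.7, -2.8, 21.0]
grip_width: 0.0576
```

```bash
python3 crop.py g2
```

```text
t 5.05 pos [ 0.5679 -0.2834  0.0653] xang 10.5 j [-32.5  41.7  96.9  -0.1  41.   47.1] F [-12.4  -1.8  20.3] T [-0.12  1.98  0.07] w 0.0578 => tr [-0.041 -0.001  0.006]  turn 0.000 dist 0.017
```

View pics/g2.png

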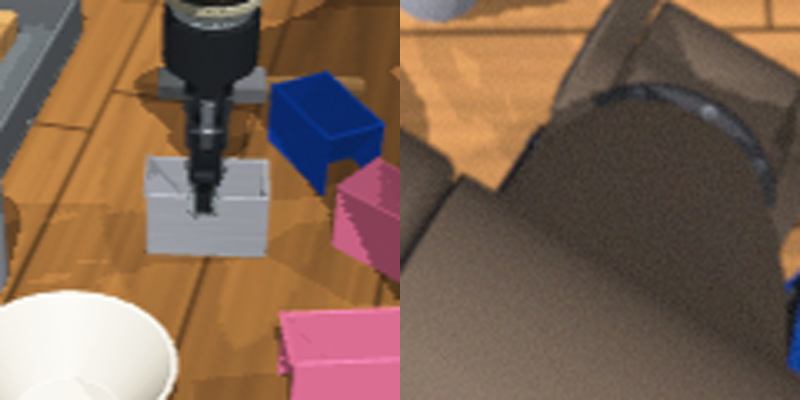

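Emit:
step_arm --pt "-0.01 0 -0.004" --pt "-0.01 0 -0.004" --pt "-0.01 0 -0.032" --pt "-0.01 0 -0.032" --pt "-0.01 0 -0.032" --pt "-0.01 0 -0.032" --pt "-0.01 0 -0.032" --turn '[0,0,0,0,0,0,0]' --claw '[-0.45,-0.45,-0.45,-0.45,-0.35,-0.35,-0.35]' --grip_force 20

```text
time: 5.75
ee_pos: [0.5638, -0.284, 0.0778]
tcp_rot: [[0.983, 0.183, 0.005], [0.183, -0.983, -0.004], [0.004, 0.005, -1.0]]
force: [0.4, 0.5, -0.6]
grip_width: 0.0574
```

```bash
python3 crop.py g3
```

```text
t 5.85 pos [ 0.5638 -0.284   0.0778] xang 10.5 j [-32.7  40.4  97.1  -0.1  42.1  46.8] F [ 0.5 -0.8 -1.1] T [-0.05 -0.01  0.02] w 0.0578 => tr [-0.031 -0.001  0.037]  turn 0.000 dist 0.019
```

View pics/g3.png

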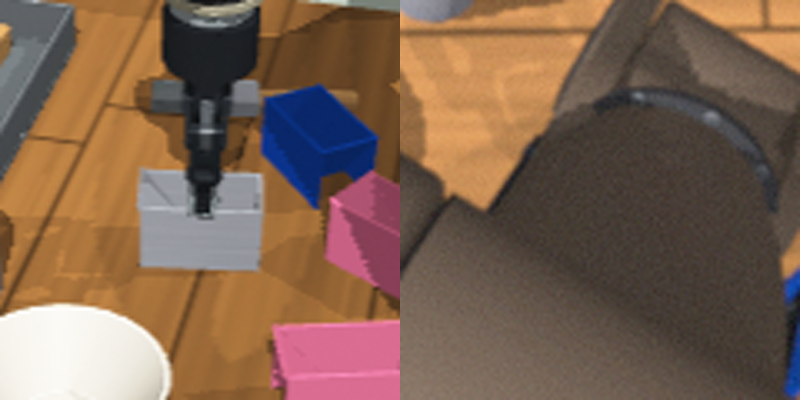

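Emit:
step_arm --pt "0 0 0" --pt "0.0 0 0.005" --pt "0.01 0 0.006" --pt "0.02 0 0.006" --pt "0.03 0 0.006" --pt "0.04 0 0.006" --pt "0.05 0 0.006" --pt "0.05 0 0.006" --turn '[0,0,0,0,0,0,0,0]' --claw '[-0.32,-0.32,-0.32,-0.32,-0.32,-0.32,-0.32,-0.32]' --grip_force 20

```text
time: 6.65
ee_pos: [0.5828, -0.2825, 0.0796]
tcp_rot: [[0.983, 0.182, 0.006], [0.182, -0.983, -0.008], [0.004, 0.009, -1.0]]
force: [-21.9, -4.4, 40.4]
grip_width: 0.0566
```

```bash
python3 crop.py g4
```

```text
t 6.75 pos [ 0.5826 -0.2825  0.0795] xang 10.5 j [-31.6  41.3  94.6  -0.3  43.6  48.1] F [-22.9  -4.3  41. ] T [-2.03  3.72 -0.73] w 0.0564 => tr [-0.078 -0.006  0.041]  turn -0.000 dist 0.035
```

View pics/g4.png

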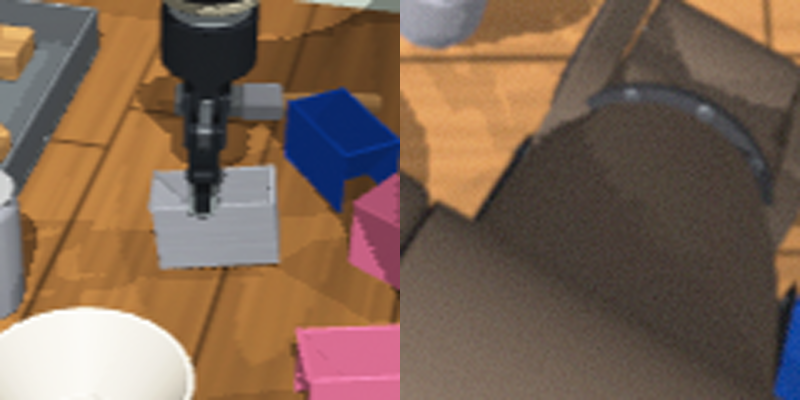

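Emit:
step_arm --pt "-0.01 0 -0.01" --pt "-0.01 0 -0.05" --pt "-0.01 0 -0.1" --pt "-0.01 0 -0.1" --turn '[0,0,0,0]' --claw '[-0.6,-0.7,-0.8,-1]'

```text
time: 7.15
ee_pos: [0.5796, -0.2833, 0.1223]
tcp_rot: [[0.983, 0.182, 0.009], [0.182, -0.983, -0.01], [0.007, 0.011, -1.0]]
force: [0.8, 0.1, 0.6]
grip_width: 0.0853
```

```bash
cat > scoop.py <<'E'
from h import *
def fit(z,n='side',c=(.58,-.28)):
    W=cloud(n,z['d']);im=z['im'].astype(int)
    m=(abs(W[...,0]-c[0])<.1)&(abs(W[...,1]-c[1])<.08)&(W[...,2]>.052)&(W[...,2]<.064)
    sat=im.max(-1)-im.min(-1); m&=(sat<40)&(im.min(-1)>90)
    m=cv2.morphologyEx(m.astype(np.uint8),cv2.MORPH_CLOSE,np.ones((3,3)))&m
    P=W[m.astype(bool)][:,:2]; r=cv2.minAreaRect(P.astype(np.float32)); print(len(P),np.round(r[0],4),np.round(r[1],4),round(r[2],1))
if __name__=='__main__':
    import sys
    fit(np.load(sys.argv[1]))
E
python3 crop.py g5 .57 -.28 .05; python3 scoop.py g5side.npz
```

```text
t 7.25 pos [ 0.5787 -0.2827  0.1198] xang 10.5 j [-31.8  38.   93.9  -0.3  47.6  47.9] F [ 0.6 -0.9 -0.3] T [ 0.    0.01 -0.01] w 0.0856 => tr [-0.069 -0.006  0.142]  turn -0.000 dist 0.063
261 [ 0.5696 -0.2827] [0.0998 0.0643] 9.7
```

View pics/g5.png

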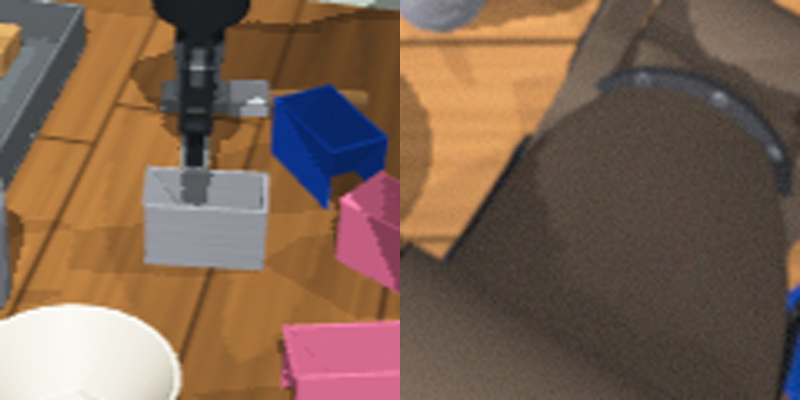

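```bash
python3 -c "
from h import *
rel([.5405,-.290,.042],10.2)"
```

```text
t 7.25 pos [ 0.5787 -0.2827  0.1198] xang 10.5 j [-31.8  38.   93.9  -0.3  47.6  47.9] F [ 0.6 -0.9 -0.3] T [ 0.    0.01 -0.01] w 0.0856 => tr [-0.098 -0.001  0.194]  turn 0.003 dist 0.087
```

Emit:
step_arm --pt "-0.098 -0.001 0.05" --pt "-0.098 -0.001 0.12" --pt "-0.098 -0.001 0.194" --pt "-0.098 -0.001 0.194" --pt "-0.098 -0.001 0.194" --pt "-0.098 -0.001 0.194" --pt "-0.098 -0.001 0.194" --pt "-0.098 -0.001 0.15" --pt "-0.098 -0.001 0.12" --pt "-0.098 -0.001 0.12" --turn '[0,0,0,0,0,0,0,0,0,0]' --claw '[-1,-1,-1,-0.345,-0.345,-0.345,-0.345,-0.345,-0.345,-0.345]' --grip_force 20

```text
time: 8.25
ee_pos: [0.5412, -0.2903, 0.0739]
tcp_rot: [[0.983, 0.182, 0.009], [0.182, -0.983, -0.01], [0.007, 0.012, -1.0]]
force: [0.0, -0.3, -2.9]
grip_width: 0.0582
```

```bash
python3 crop.py g6
```

```text
t 8.35 pos [ 0.5405 -0.2899  0.0721] xang 10.5 j [-34.3  39.8 100.1  -0.3  39.5  45.4] F [-0.5  0.6 -2.2] T [0.02 0.07 0.  ] w 0.0583 => tr [ 0.029 -0.005  0.023]  turn 0.000 dist 0.015
```

View pics/g6.png

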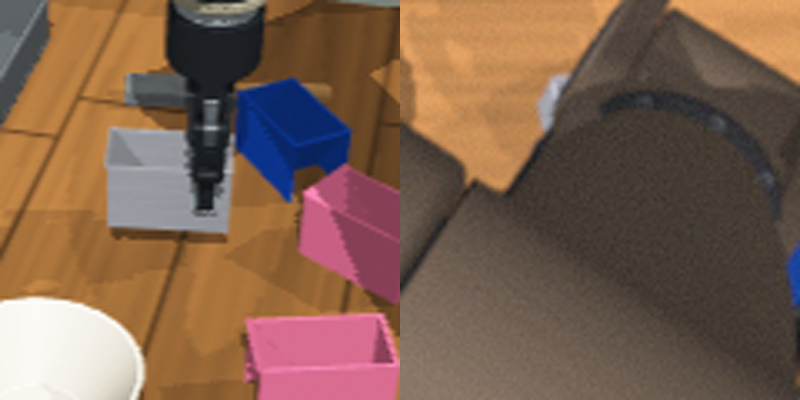

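```bash
python3 -c "
from h import *
rel([.5526,-.049,.140],10.5)"
```

```text
t 8.35 pos [ 0.5405 -0.2899  0.0721] xang 10.5 j [-34.3  39.8 100.1  -0.3  39.5  45.4] F [-0.5  0.6 -2.2] T [0.02 0.07 0.  ] w 0.0583 => tr [ 0.141 -0.585 -0.175]  turn 0.000 dist 0.251
```

Lift first with a firm grip, then go across to the bowl gently.

Emit:
step_arm --pt "0 0 0" --pt "0 0 -0.06" --pt "0 0 -0.12" --pt "0.02 -0.08 -0.175" --pt "0.04 -0.17 -0.175" --pt "0.06 -0.26 -0.175" --pt "0.085 -0.35 -0.175" --pt "0.105 -0.44 -0.175" --pt "0.125 -0.52 -0.175" --pt "0.141 -0.57 -0.175" --pt "0.141 -0.585 -0.175" --pt "0.141 -0.585 -0.175" --turn '[0,0,0,0,0,0,0,0,0,0,0,0]' --claw '[0,0,0,0,0,0,0,0,0,0,0,0]' --grip_force 20

```text
time: 9.55
ee_pos: [0.5525, -0.0484, 0.1397]
tcp_rot: [[0.983, 0.184, 0.006], [0.184, -0.983, -0.009], [0.005, 0.01, -1.0]]
force: [0.4, -0.6, -2.8]
grip_width: 0.0583
```

```bash
python3 crop.py g7
```

```text
t 9.65 pos [ 0.5527 -0.0497  0.1398] xang 10.5 j [-11.8  30.6 106.1  -0.6  42.8  68.2] F [ 0.2  0.4 -2.4] T [-0.    0.03 -0.01] w 0.0584 => tr [-0.111  0.578  0.197]  turn -0.000 dist 0.249
```

View pics/g7.png

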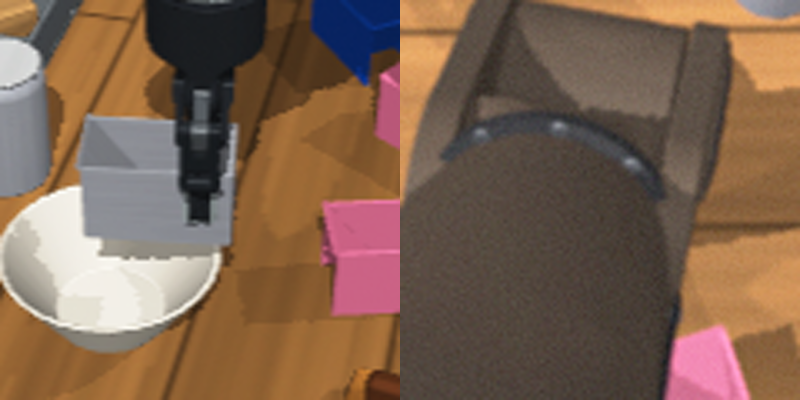

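Emit:
step_arm --pt "0 0 0" --pt "0 0 0" --pt "0 0 0" --pt "0 0 0" --pt "0 0 0" --pt "0 0 0" --turn '[0,0,0,0,0,0]' --claw '[-0.34,-0.345,-0.35,-0.352,-0.354,-0.356]' --grip_force 20

```text
time: 10.25
ee_pos: [0.5527, -0.0497, 0.1398]
tcp_rot: [[0.983, 0.182, 0.007], [0.182, -0.983, -0.009], [0.005, 0.01, -1.0]]
force: [-0.6, 0.5, -2.3]
grip_width: 0.0577
```

```bash
python3 crop.py g8
```

```text
t 10.35 pos [ 0.5527 -0.0496  0.1398] xang 10.5 j [-11.8  30.6 106.1  -0.6  42.8  68.2] F [-0.5  0.2 -2.3] T [0.02 0.04 0.04] w 0.0579 => tr [-0.112  0.579  0.197]  turn -0.000 dist 0.249
```

View pics/g8.png

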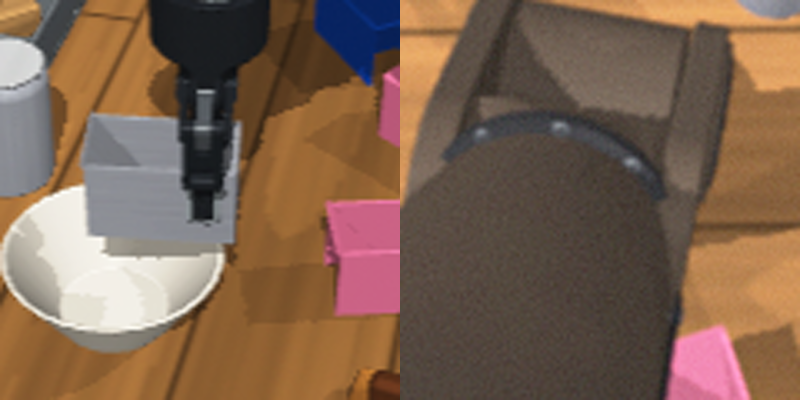

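Emit:
step_arm --pt "0 0 0" --pt "0 0 0" --pt "0 0 0" --pt "0 0 0" --pt "0 0 0" --turn '[0,0,0,0,0]' --claw '[-0.358,-0.36,-0.362,-0.364,-0.366]' --grip_force 20

```text
time: 10.85
ee_pos: [0.5528, -0.0496, 0.1399]
tcp_rot: [[0.983, 0.182, 0.007], [0.182, -0.983, -0.009], [0.005, 0.01, -1.0]]
force: [-0.8, 1.4, -0.4]
grip_width: 0.0582
```

```bash
python3 crop.py g9
```

```text
t 10.95 pos [ 0.5529 -0.0497  0.1401] xang 10.5 j [-11.8  30.6 106.1  -0.6  42.8  68.2] F [0.2 1.1 0.4] T [ 0.03 -0.   -0.01] w 0.0583 => tr [-0.112  0.578  0.198]  turn -0.000 dist 0.249
```

View pics/g9.png

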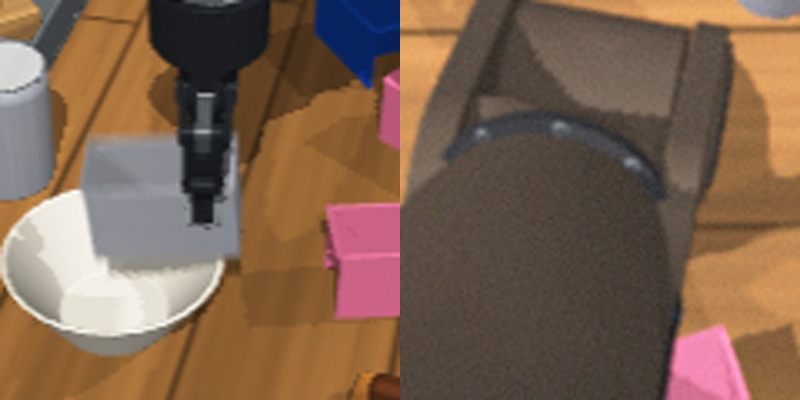

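Emit:
step_arm --pt "0 0 0" --pt "0 0 0" --turn '[0,0]' --claw '[-0.345,-0.345]' --grip_force 20

```text
time: 11.15
ee_pos: [0.553, -0.0497, 0.1402]
tcp_rot: [[0.983, 0.182, 0.008], [0.182, -0.983, -0.009], [0.006, 0.01, -1.0]]
force: [0.3, -0.3, -0.6]
grip_width: 0.0572
```

```bash
python3 crop.py g10
```

```text
t 11.25 pos [ 0.553  -0.0497  0.1401] xang 10.5 j [-11.8  30.6 106.1  -0.6  42.8  68.2] F [-0.5  0.3 -0.3] T [-0.02  0.02 -0.01] w 0.0574 => tr [-0.112  0.578  0.198]  turn -0.000 dist 0.249
```

View pics/g10.png

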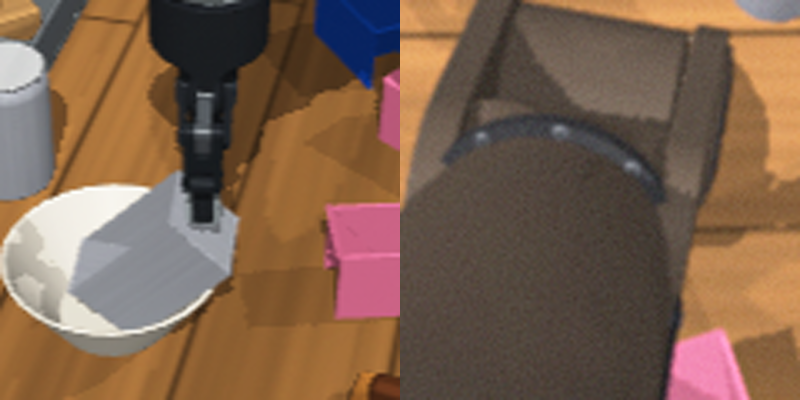

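```bash
python3 -c "
import cv2
im=cv2.imread('pics/g10side.png')[150:280,240:380];cv2.imwrite('pics/g10z.png',cv2.resize(im,None,fx=5,fy=5,interpolation=cv2.INTER_CUBIC))"
```

```text
(no output)
```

View pics/g10z.png

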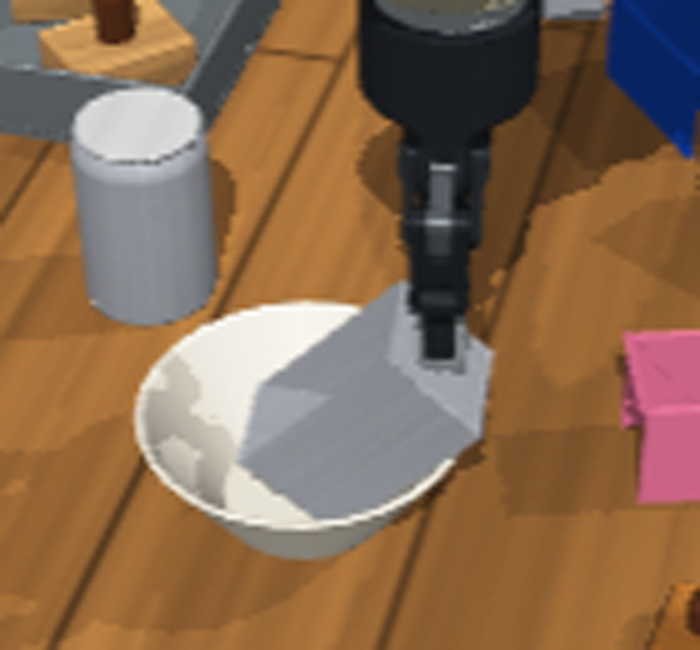

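```bash
python3 - <<'E'
from h import *
np.set_printoptions(precision=3,suppress=True)
z=np.load('g10side.npz');W=cloud('side',z['d'])
for nm,(a,b) in dict(lipn=(246,460),fb=(312,508),bb=(474,437),bt=(396,362),btf=(402,296),bbf=(484,356),lipf=(266,392),mid=(340,450),tip=(440,350)).items():
    u=int(240+a/5);v=int(150+b/5); print(nm,u,v,W[v,u])
R=np.array(sensors.read_state()['tcp_rot']);x=R[:,0]
# normal of back wall exterior and near side wall
def nrm(pts):
    P=np.array([W[int(150+b/5),int(240+a/5)] for a,b in pts]);c=P.mean(0);n=np.linalg.svd(P-c)[2][2];return n,c
print(nrm([(430,385),(470,360),(470,400),(410,330),(480,380),(450,400)]))
print(nrm([(340,450),(300,470),(330,490),(400,440),(430,420),(390,390)]))
E
```

```text
lipn 289 242 [ 0.635 -0.005  0.05 ]
fb 302 251 [ 0.605 -0.009  0.024]
bb 334 237 [ 0.53  -0.016  0.08 ]
bt 319 222 [ 0.566 -0.019  0.114]
btf 320 209 [ 0.573 -0.057  0.121]
bbf 336 221 [ 0.537 -0.068  0.083]
lipf 293 228 [ 0.641 -0.057  0.047]
mid 308 240 [ 0.591 -0.012  0.06 ]
tip 328 220 [ 0.544 -0.01   0.133]
(array([-0.659, -0.143,  0.739]), array([ 0.544, -0.039,  0.093]))
(array([-0.065,  0.996,  0.065]), array([ 0.579, -0.011,  0.068]))
```

Emit:
step_arm --pt "0 0 0" --pt "0 0 0" --pt "0.052 -0.006 0.0" --pt "0.052 -0.006 0.04" --pt "0.052 -0.006 0.085" --pt "0.052 -0.006 0.085" --pt "0.052 -0.006 0.085" --pt "0.052 -0.006 0.085" --pt "0.052 -0.006 0.085" --turn '[0,0,0,0,0,0,0,0,0]' --claw '[-0.6,-0.7,-0.7,-0.7,-0.7,-0.345,-0.345,-0.345,-0.345]' --grip_force 20

```text
time: 12.15
ee_pos: [0.5734, -0.0439, 0.1069]
tcp_rot: [[0.983, 0.182, 0.009], [0.182, -0.983, -0.009], [0.007, 0.011, -1.0]]
force: [-0.4, -0.3, -2.5]
grip_width: 0.0585
```

```bash
cat > zoom.py <<'E'
import sys
from h import *
f=sys.argv[1]; snap('side',f); im=cv2.imread('pics/'+f+'.png')[150:280,240:380];cv2.imwrite('pics/'+f+'z.png',cv2.resize(im,None,fx=5,fy=5,interpolation=cv2.INTER_CUBIC))
rel([.6165,-.037,.1])
E
python3 zoom.py g11
```

```text
t 12.20 pos [ 0.5734 -0.0439  0.1068] xang 10.5 j [-10.8  34.6 104.6  -0.7  40.2  69.2] F [-0.6  0.1 -1.4] T [-0.04  0.09 -0.02] w 0.0585 => tr [0.109 0.003 0.018]  dist 0.044
```

View pics/g11z.png

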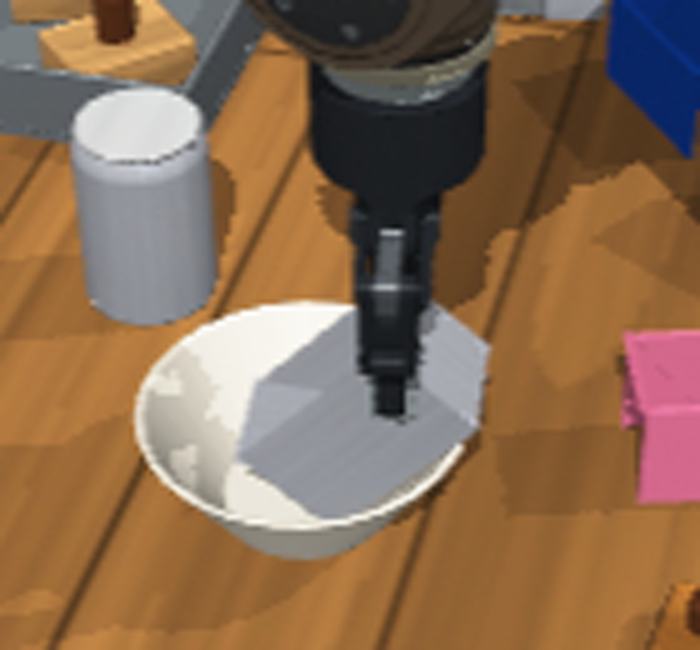

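Emit:
step_arm --pt "0.025 0 0.012" --pt "0.05 0 0.025" --pt "0.063 0 0.015" --pt "0.075 0 0.005" --pt "0.09 0 -0.005" --pt "0.105 0 -0.015" --pt "0.12 0 -0.025" --pt "0.135 0 -0.032" --pt "0.15 0 -0.04" --pt "0.15 0 -0.04" --turn '[0,0,0,0,0,0,0,0,0,0]' --claw '[-0.345,-0.345,-0.345,-0.345,-0.345,-0.345,-0.345,-0.345,-0.345,-0.345]' --grip_force 20

```text
time: 13.2
ee_pos: [0.6328, -0.0328, 0.1236]
tcp_rot: [[0.983, 0.182, 0.009], [0.182, -0.983, -0.009], [0.007, 0.011, -1.0]]
force: [-3.1, -1.2, 1.4]
grip_width: 0.0579
```

```bash
python3 zoom.py g12
```

```text
t 13.25 pos [ 0.6327 -0.0328  0.1235] xang 10.5 j [-8.8 37.  95.4 -0.6 47.  71.1] F [-3.  -1.   1.2] T [-0.18  0.23 -0.02] w 0.0576 => tr [-0.042  0.002  0.059]  dist 0.029
```

View pics/g12z.png

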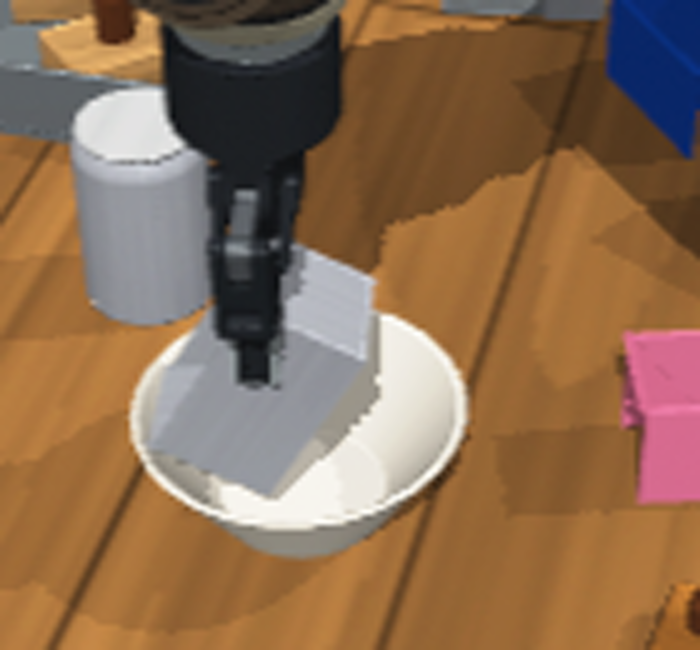

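```bash
cat > tilt.py <<'E'
import sys
from h import *
def nrm(W,poly):
    m=np.zeros((400,640),np.uint8);cv2.fillPoly(m,[np.array([[240+a/5,150+b/5] for a,b in poly]).round().astype(np.int32)],1)
    P=W[m>0];P=P[np.abs(P[:,2]-np.median(P[:,2]))<.05];c=P.mean(0);n=np.linalg.svd(P-c)[2][2];n*=np.sign(n[2]);return n.round(3),c.round(3),len(P)
E
python3 - <<'E'
from tilt import *
W=cloud('side',np.load('g12.npz')['d'])
print(nrm(W,[(310,260),(365,285),(355,345),(300,305)]))
for a,b in[(368,362),(275,492),(155,445)]: print(W[int(150+b/5),int(240+a/5)].round(3))
E
```

```text
(array([-0.468, -0.077,  0.88 ]), array([ 0.6  , -0.04 ,  0.127]), 148)
[ 0.601 -0.094  0.044]
[ 0.629 -0.029  0.008]
[0.674 0.007 0.061]
```

Emit:
step_arm --pt "0 0 0" --pt "0 0 0" --pt "-0.02 0 0" --pt "-0.05 0 0.0" --pt "-0.075 0 0.0" --pt "-0.075 0 0" --pt "-0.075 0 0" --turn '[0,0,0,0,0,0,0]' --claw '[0,0,0,0,0,0,0]' --grip_force 20

```text
time: 13.95
ee_pos: [0.6033, -0.0384, 0.1235]
tcp_rot: [[0.983, 0.182, 0.01], [0.182, -0.983, -0.009], [0.008, 0.011, -1.0]]
force: [0.6, 0.2, -1.4]
grip_width: 0.0578
```

```bash
python3 zoom.py g13
```

```text
t 14.00 pos [ 0.6035 -0.0383  0.1235] xang 10.5 j [-9.7 35.1 99.7 -0.6 44.5 70.2] F [-0.8 -0.3 -1.4] T [-0.04  0.01  0.02] w 0.0575 => tr [0.032 0.002 0.059]  dist 0.027
```

View pics/g13z.png

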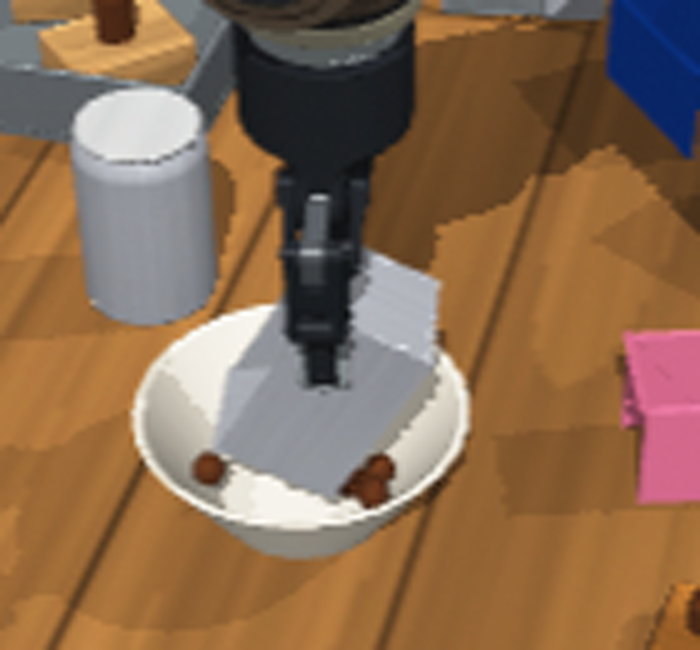

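Emit:
step_arm --pt "0.04 0 0" --pt "0 0 0" --pt "-0.03 0 0" --pt "0.03 0 0" --pt "0 0 -0.05" --pt "0 0 -0.12" --pt "0 0 -0.2" --pt "0 0 -0.2" --turn '[0,0,0,0,0,0,0,0]' --claw '[0,0,0,0,0,0,0,0]' --grip_force 25

```text
time: 14.8
ee_pos: [0.6039, -0.0378, 0.2075]
tcp_rot: [[0.983, 0.182, 0.017], [0.182, -0.983, -0.01], [0.014, 0.013, -1.0]]
force: [0.8, 0.5, -2.5]
grip_width: 0.0576
```

```bash
python3 crop.py g14 .61 -.037 .08; python3 -c "
import cv2
im=cv2.imread('pics/g14side.png')[110:270,220:380];cv2.imwrite('pics/g14z.png',cv2.resize(im,None,fx=4,fy=4,interpolation=cv2.INTER_CUBIC))"
```

```text
t 14.90 pos [ 0.6025 -0.0376  0.2038] xang 10.5 j [-9.7 29.2 96.  -0.5 54.1 70.2] F [-0.7  0.4 -2.4] T [-0. -0. -0.] w 0.0576 => tr [-0.242  0.584  0.356]  turn -0.000 dist 0.29
```

View pics/g14z.png

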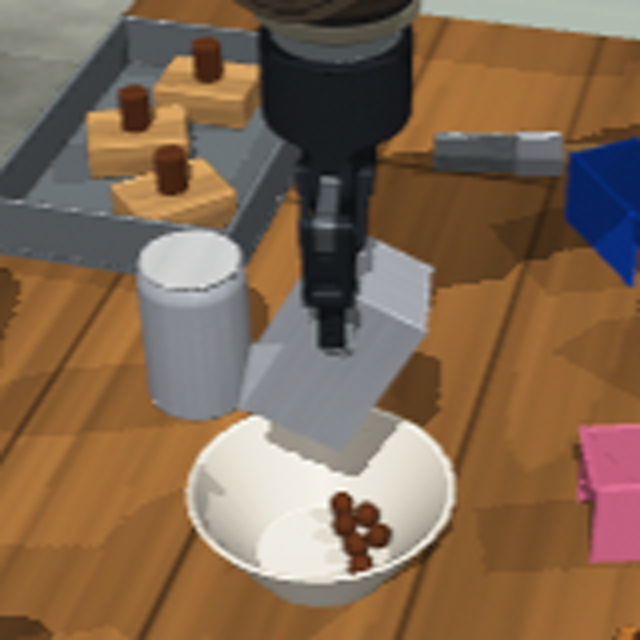

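View pics/g14top.png

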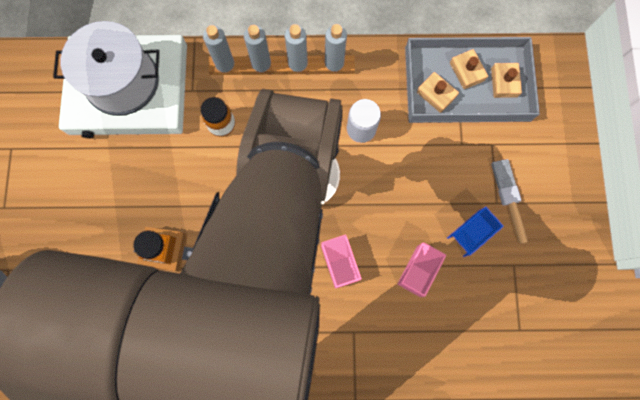

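```bash
python3 -c "
from h import *
rel([.57,-.285,.20],10.5)
rel([.57,-.285,.085],10.5)"
```

```text
t 14.90 pos [ 0.6025 -0.0376  0.2038] xang 10.5 j [-9.7 29.2 96.  -0.5 54.1 70.2] F [-0.7  0.4 -2.4] T [-0. -0. -0.] w 0.0576 => tr [-0.192  0.593  0.014]  turn -0.000 dist 0.25
t 14.90 pos [ 0.6025 -0.0376  0.2038] xang 10.5 j [-9.7 29.2 96.  -0.5 54.1 70.2] F [-0.7  0.4 -2.4] T [-0. -0. -0.] w 0.0576 => tr [-0.195  0.59   0.302]  turn -0.000 dist 0.276
```

Emit:
step_arm --pt "-0.06 0.03 0" --pt "-0.1 0.12 0.0" --pt "-0.13 0.22 0.0" --pt "-0.15 0.33 0.0" --pt "-0.17 0.44 0.01" --pt "-0.185 0.53 0.05" --pt "-0.195 0.59 0.12" --pt "-0.195 0.59 0.2" --pt "-0.195 0.59 0.27" --pt "-0.195 0.59 0.302" --pt "-0.195 0.59 0.302" --turn '[0,0,0,0,0,0,0,0,0,0,0]' --claw '[0,0,0,0,0,0,0,0,0,0,0]' --grip_force 25

```text
time: 16.0
ee_pos: [0.5711, -0.2855, 0.0853]
tcp_rot: [[0.983, 0.181, 0.014], [0.181, -0.983, -0.011], [0.012, 0.013, -1.0]]
force: [2.5, 0.3, 13.6]
grip_width: 0.0574
```

```bash
cat > zs.py <<'E'
import sys
from h import *
f=sys.argv[1]; c=[float(x) for x in sys.argv[2:5]]; snap('side',f); u,v=px('side',c);u=int(u);v=int(v)
print('origin',u-65,v-65);im=cv2.imread('pics/'+f+'.png')[max(v-65,0):v+65,u-65:u+65];cv2.imwrite('pics/'+f+'z.png',cv2.resize(im,None,fx=4,fy=4,interpolation=cv2.INTER_CUBIC))
rel([.57,-.285,.1])
E
python3 zs.py g15 .57 -.285 .05
```

```text
origin 276 113
t 16.05 pos [ 0.5711 -0.2855  0.0855] xang 10.5 j [-32.5  40.1  96.2  -0.1  42.7  47.2] F [ 2.4  0.  13.5] T [ 0.08 -0.54  0.06] w 0.0577 => tr [-0.002 -0.001 -0.036]  dist 0.015
```

View pics/g15z.png

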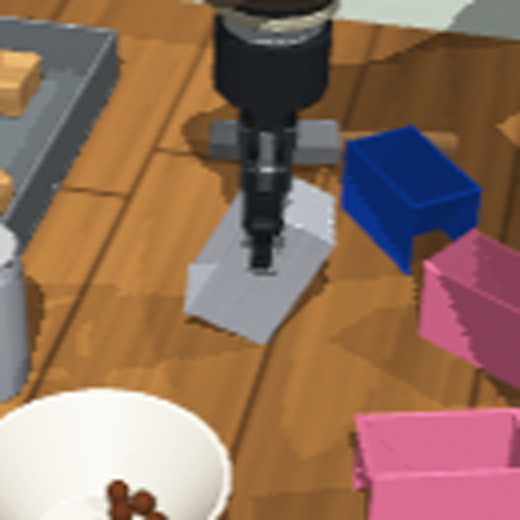

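```bash
python3 - <<'E'
from h import *
W=cloud('side',np.load('g15.npz')['d'])
for nm,(a,b) in dict(lip=(192,312),fb=(262,336),bb=(328,244),btf=(300,186),bbf=(332,200),lipf=(196,270),tip=(262,262),mid=(240,300),mid2=(290,270)).items():
    print(nm,W[int(113+b/4),int(276+a/4)].round(3))
m=np.zeros((400,640),np.uint8)
def nr(poly):
    m=np.zeros((400,640),np.uint8);cv2.fillPoly(m,[np.array([[276+a/4,113+b/4] for a,b in poly]).round().astype(np.int32)],1)
    P=W[m>0];c=P.mean(0);n=np.linalg.svd(P-c)[2][2];return n.round(3),c.round(3),len(P)
print(nr([(302,192),(330,208),(326,230),(300,220)])); print(nr([(210,305),(258,330),(310,260),(285,255),(275,275),(235,280)]))
E
```

```text
lip [ 0.61  -0.247  0.026]
fb [ 0.563 -0.256  0.008]
bb [ 0.52  -0.263  0.089]
btf [ 0.55  -0.313  0.1  ]
bbf [ 0.546 -0.45   0.   ]
lipf [ 0.62  -0.303  0.024]
tip [ 0.563 -0.247  0.079]
mid [ 0.578 -0.257  0.035]
mid2 [ 0.546 -0.261  0.066]
(array([ 0.46 ,  0.116, -0.88 ]), array([ 0.535, -0.288,  0.095]), 54)
(array([-0.637,  0.389, -0.665]), array([ 0.564, -0.252,  0.047]), 229)
```

```bash
cat > fitp.py <<'E'
from h import *
from scipy.optimize import least_squares
C=dict(lipn=(55,29,59),lipf=(55,-29,59),fbn=(14,29,0),fbf=(14,-29,0),bbn=(-45,29,0),bbf=(-45,-29,0),btn=(-45,29,60),btf=(-45,-29,60))
def T(p,q):
    x,y,z,th,yaw=p; t=np.radians(th);w=np.radians(yaw);X=np.array(q)/1000
    v=np.array([X[0]*np.cos(t)+X[2]*np.sin(t),X[1],-X[0]*np.sin(t)+X[2]*np.cos(t)])
    return np.array([x+v[0]*np.cos(w)-v[1]*np.sin(w),y+v[0]*np.sin(w)+v[1]*np.cos(w),z+v[2]])
def fit(obs,p0):
    f=lambda p:np.r_[np.concatenate([px('side',T(p,C[k]))-np.array(o) for k,o in obs.items()]),(p[4]-10.5)/3]
    r=least_squares(f,p0,loss='soft_l1'); 
    print('pose',r.x.round(3),'cost',round(r.cost,2))
    for k in C: print(k,T(r.x,C[k]).round(3),px('side',T(r.x,C[k])).round(1),obs.get(k))
    return r.x
E
python3 - <<'E'
from fitp import *
o={k:(276+a/4,113+b/4) for k,(a,b) in dict(lipn=(187,313),fbn=(262,343),btf=(300,178),bbf=(336,203),bbn=(333,240),lipf=(197,265)).items()}
p=fit(o,[.55,-.285,.05,58,10.5])
s=sensors.read_state();P=np.array(s['ee_pos'])
d=P-[0,0,.0135]-np.array([p[0],p[1],p[2]]);t=np.radians(p[3]);w=np.radians(p[4]);h=d[0]*np.cos(w)+d[1]*np.sin(w)
print('patch_s',(h*np.cos(t)-d[2]*np.sin(t)),h*np.sin(t)+d[2]*np.cos(t))
E
```

```text
pose [ 5.4900e-01 -3.3100e-01  8.0000e-03  5.8448e+01  8.3800e+00] cost 25.6
lipn [ 0.623 -0.291 -0.008] [323. 191.] (322.75, 191.25)
lipf [ 0.632 -0.348 -0.008] [324.8 179.4] (325.25, 179.25)
fbn [ 0.552 -0.301 -0.004] [347.7 191.4] (341.5, 198.75)
fbf [ 0.561 -0.359 -0.004] [348.7 179.7] None
bbn [ 0.522 -0.306  0.047] [359.4 177.8] (359.25, 173.0)
bbf [ 0.53  -0.363  0.047] [360.  166.3] (360.0, 163.75)
btn [ 0.572 -0.298  0.078] [341.6 167.4] None
btf [ 0.581 -0.356  0.078] [342.9 156.2] (351.0, 157.5)
patch_s -0.039595875286877164 0.05745236319081285
```

```bash
python3 -c "
import cv2
im=cv2.imread('pics/g15.png')[150:206,310:370];cv2.imwrite('pics/g15y.png',cv2.resize(im,None,fx=12,fy=10,interpolation=cv2.INTER_CUBIC))"
```

```text
(no output)
```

View pics/g15y.png

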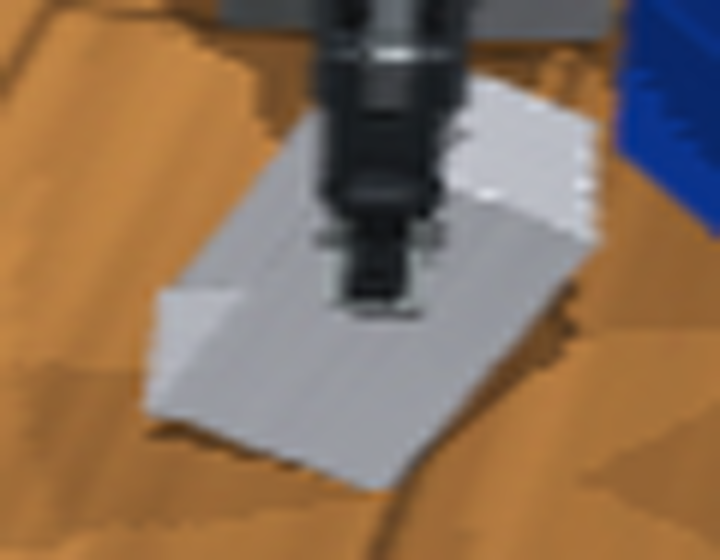

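```bash
python3 - <<'E'
from fitp import *
o=dict(lipn=(322.3,191),fbn=(342.5,198.8),bbn=(360,174),bbf=(360,162),lipf=(323.3,179))
p=fit(o,[.55,-.285,.05,50,10.5])
s=sensors.read_state();P=np.array(s['ee_pos'])
d=P-[0,0,.0135]-np.array([p[0],p[1],p[2]]);t=np.radians(p[3]);w=np.radians(p[4]);h=d[0]*np.cos(w)+d[1]*np.sin(w)
print('patch_s',(h*np.cos(t)-d[2]*np.sin(t)),h*np.sin(t)+d[2]*np.cos(t))
E
```

```text
pose [ 0.538 -0.26   0.067 61.889  9.785] cost 13.1
lipn [ 0.609 -0.219  0.046] [321.6 191.3] (322.3, 191)
lipf [ 0.619 -0.276  0.046] [323.2 178.9] (323.3, 179)
fbn [ 0.539 -0.231  0.055] [348.2 190.1] (342.5, 198.8)
fbf [ 0.549 -0.288  0.055] [348.8 177.6] None
bbn [ 0.512 -0.235  0.107] [359.8 174.6] (360, 174)
bbf [ 0.522 -0.293  0.107] [359.9 162.3] (360, 162)
btn [ 0.564 -0.226  0.135] [339.8 164.6] None
btf [ 0.574 -0.284  0.135] [340.7 152.5] None
patch_s 0.009213636845771051 0.027662141503439083
```

```bash
sed -i 's/(14,29,0)/(55,29,0)/;s/(14,-29,0)/(55,-29,0)/' fitp.py; python3 - <<'E'
from fitp import *
o=dict(lipn=(322.3,191),fbn=(342.5,198.8),bbn=(360,174),bbf=(360,162),lipf=(323.3,179))
p=fit(o,[.55,-.285,.05,50,10.5])
s=sensors.read_state();P=np.array(s['ee_pos'])
d=P-[0,0,.0135]-np.array([p[0],p[1],p[2]]);t=np.radians(p[3]);w=np.radians(p[4]);h=d[0]*np.cos(w)+d[1]*np.sin(w)
print('patch_s',(h*np.cos(t)-d[2]*np.sin(t)),h*np.sin(t)+d[2]*np.cos(t))
E
```

```text
pose [ 5.3900e-01 -2.7800e-01  5.7000e-02  6.2500e+01  1.0903e+01] cost 0.98
lipn [ 0.61  -0.234  0.036] [322.7 191. ] (322.3, 191)
lipf [ 0.621 -0.291  0.036] [323.8 178.8] (323.3, 179)
fbn [ 0.559 -0.244  0.008] [341.5 199.5] (342.5, 198.8)
fbf [ 0.57  -0.301  0.008] [341.9 187.1] None
bbn [ 0.514 -0.253  0.097] [360.1 173.8] (360, 174)
bbf [ 0.525 -0.31   0.097] [359.8 161.7] (360, 162)
btn [ 0.566 -0.243  0.125] [340.3 164.4] None
btf [ 0.577 -0.3    0.125] [340.7 152.5] None
patch_s 0.00043315956445648916 0.03313763070365499
```

Emit:
step_arm --pt "0 0 0" --pt "0 0 0" --pt "-0.025 0 0.002" --pt "-0.05 0 0.004" --pt "-0.075 0 0.01" --pt "-0.097 0 0.018" --pt "-0.112 0 0.03" --pt "-0.125 0 0.043" --pt "-0.138 0 0.06" --pt "-0.15 0 0.075" --pt "-0.15 0 0.075" --turn '[0,0,0,0,0,0,0,0,0,0,0]' --claw '[-0.345,-0.345,-0.345,-0.345,-0.345,-0.345,-0.345,-0.345,-0.345,-0.345,-0.345]' --grip_force 20

```text
time: 17.15
ee_pos: [0.5104, -0.2969, 0.0547]
tcp_rot: [[0.983, 0.181, 0.012], [0.181, -0.983, -0.01], [0.01, 0.012, -1.0]]
force: [-9.8, -0.5, 16.0]
grip_width: 0.0575
```

```bash
python3 zs.py g16 .53 -.285 .05
```

```text
origin 290 115
t 17.20 pos [ 0.5108 -0.2969  0.0547] xang 10.4 j [-3.650e+01  4.000e+01  1.041e+02 -1.000e-01  3.500e+01  4.310e+01] F [-11.   -1.6  15.4] T [-0.01  1.23 -0.04] w 0.0577 => tr [ 0.152 -0.001 -0.112]  dist 0.075
```

View pics/g16z.png

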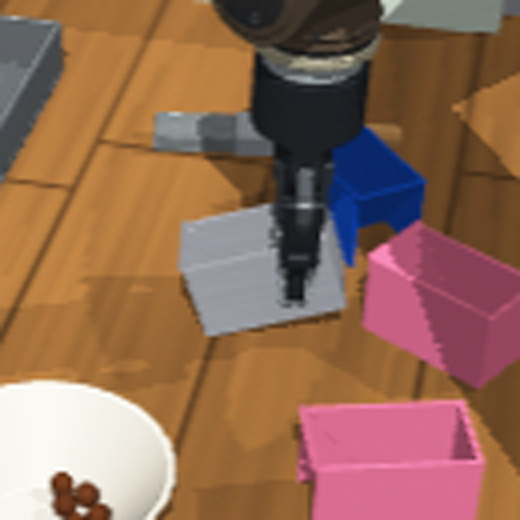

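Emit:
step_arm --pt "0 0 0" --pt "0 0 0" --pt "0 0 0" --pt "0 0 0" --pt "0 0 -0.06" --pt "0 0 -0.15" --pt "0 0 -0.25" --pt "0 0 -0.35" --pt "0 0 -0.45" --pt "0 0 -0.45" --turn '[0,0,0,0,0,0,0,0,0,0]' --claw '[-0.36,-0.38,-0.5,-0.8,-1,-1,-1,-1,-1,-1]'

```text
time: 18.2
ee_pos: [0.51, -0.2958, 0.2398]
tcp_rot: [[0.983, 0.181, 0.019], [0.181, -0.983, -0.015], [0.016, 0.018, -1.0]]
force: [1.3, -0.1, -0.6]
grip_width: 0.0851
```

```bash
python3 zs.py g17 .53 -.285 .05; python3 -c "
from h import *
snap('top','g17t')
z=np.load('g17.npz')
from scoop import fit
fit(z,'side',(.53,-.285))
rel([.48,.10,.25],81)"
```

```text
origin 290 115
t 18.25 pos [ 0.5093 -0.2953  0.2371] xang 10.4 j [-36.5  25.8  96.3  -0.1  56.7  43.1] F [ 0.1  0.1 -0.7] T [ 0.05 -0.02 -0.01] w 0.0853 => tr [ 0.149 -0.003  0.345]  dist 0.15
291 [ 0.521  -0.2935] [0.1011 0.0652] 11.2
t 18.30 pos [ 0.5087 -0.2949  0.2352] xang 10.4 j [-36.5  25.9  96.5  -0.1  56.7  43.1] F [ 0.6 -0.1  0.5] T [0.03 0.05 0.04] w 0.0852 => tr [ 0.109 -0.983 -0.049]  turn -0.784 dist 0.396
```

View pics/g17z.png

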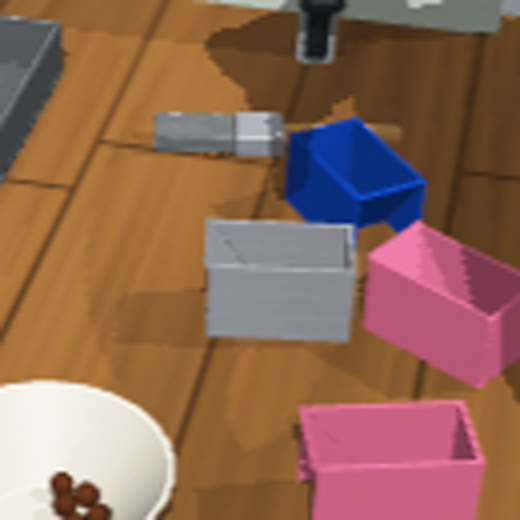

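View pics/g17t.png

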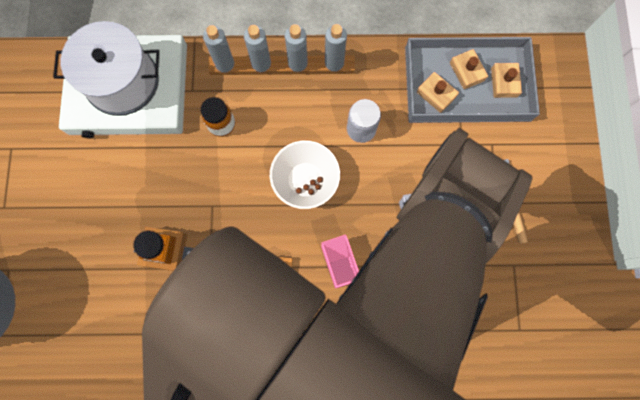

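```bash
python3 -c "
from h import *
rel([.50,.02,.225],10.4)"
```

```text
t 18.30 pos [ 0.5087 -0.2949  0.2352] xang 10.4 j [-36.5  25.9  96.5  -0.1  56.7  43.1] F [ 0.6 -0.1  0.5] T [0.03 0.05 0.04] w 0.0852 => tr [ 0.121 -0.779  0.017]  turn 0.000 dist 0.315
```

Emit:
step_arm --pt "0.121 -0.779 0.017" --pt "0.121 -0.779 0.017" --pt "0.121 -0.779 0.017" --pt "0.121 -0.779 0.017" --pt "0.121 -0.779 0.017" --pt "0.121 -0.779 0.017" --pt "0.121 -0.779 0.017" --pt "0.121 -0.779 0.017" --pt "0.121 -0.779 0.017" --pt "0.121 -0.779 0.017" --turn '[0,0,0,0,0,0,0,0,0,0]' --claw '[-1,-1,-1,-1,-1,-1,-1,-1,-1,-1]'

```text
time: 19.3
ee_pos: [0.5, 0.0193, 0.2242]
tcp_rot: [[0.984, 0.18, 0.012], [0.18, -0.984, -0.011], [0.01, 0.013, -1.0]]
force: [0.2, -0.5, -0.1]
grip_width: 0.0857
```

```bash
python3 -c "
from h import *
rel([.4535,.288,.20],20)"
```

```text
t 19.30 pos [0.5    0.0193 0.2242] xang 10.4 j [ -5.1  19.9 108.9  -0.7  50.5  75. ] F [ 0.2 -0.5 -0.1] T [0.02 0.09 0.07] w 0.0857 => tr [ 0.006 -0.682  0.052]  turn -0.107 dist 0.274
```

Emit:
step_arm --pt "0.006 -0.682 0.052" --pt "0.006 -0.682 0.052" --pt "0.006 -0.682 0.052" --pt "0.006 -0.682 0.052" --pt "0.006 -0.682 0.052" --pt "0.006 -0.682 0.052" --pt "0.006 -0.682 0.052" --pt "0.006 -0.682 0.052" --pt "0.006 -0.682 0.052" --turn '[-0.107,-0.107,-0.107,-0.107,-0.107,-0.107,-0.107,-0.107,-0.107]' --claw '[-1,-1,-1,-1,-1,-1,-1,-1,-1]'

```text
time: 20.2
ee_pos: [0.454, 0.2864, 0.1999]
tcp_rot: [[0.94, 0.34, 0.012], [0.34, -0.94, -0.011], [0.007, 0.014, -1.0]]
force: [0.2, 0.2, 0.0]
grip_width: 0.0851
```

```bash
python3 crop.py j1 .4535 .288 .14; python3 -c "
from h import *
for n in('side','top'):
    z=np.load('j1'+n+'.npz');W=cloud(n,z['d'])
    m=(np.hypot(W[...,0]-.4535,W[...,1]-.288)<.045)&(W[...,2]>.122)&(W[...,2]<.145)
    P=W[m]; print(n,m.sum(),P.mean(0).round(4),cv2.minEnclosingCircle(P[:,:2].astype(np.float32)))
rel([.4535,.288,.127],20)"
```

```text
t 20.30 pos [0.454  0.2865 0.2001] xang 19.9 j [ 25.6  24.6 105.3  -1.1  49.7  96.4] F [0.  1.  1.1] T [-0.05 -0.02  0.02] w 0.0855 => tr [-0.26   1.424  0.361]  turn 0.104 dist 0.597
side 675 [0.4564 0.2991 0.1315] ((0.45385417342185974, 0.2897834777832031), 0.030141323804855347)
top 472 [0.4475 0.2826 0.1303] ((0.452907919883728, 0.28568556904792786), 0.029481131583452225)
t 20.30 pos [0.454  0.2865 0.2001] xang 19.9 j [ 25.6  24.6 105.3  -1.1  49.7  96.4] F [0.  1.  1.1] T [-0.05 -0.02  0.02] w 0.0855 => tr [-0.001 -0.007  0.183]  turn -0.001 dist 0.073
```

View pics/j1.png

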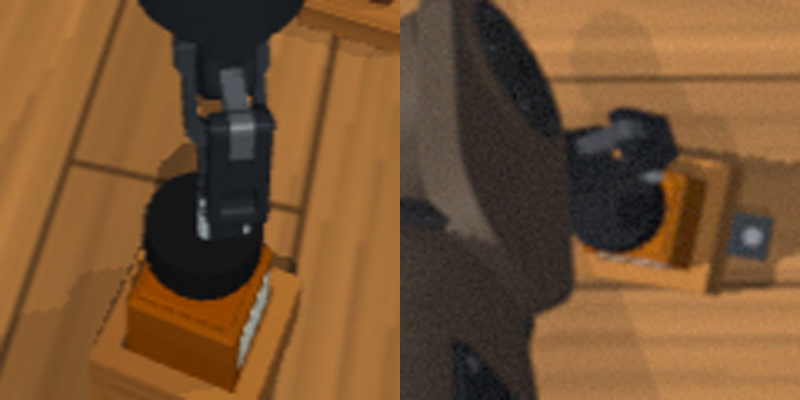

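Emit:
step_arm --pt "0 -0.007 0.08" --pt "0 -0.007 0.14" --pt "0 -0.007 0.183" --pt "0 -0.007 0.183" --pt "0 -0.007 0.183" --pt "0 -0.007 0.183" --pt "0 -0.007 0.183" --pt "0 -0.007 0.183" --pt "0 -0.007 0.183" --pt "0 -0.007 0.183" --turn '[0,0,0,0,0,0,0,0,0,0]' --claw '[-1,-1,-1,-1,1,1,1,1,1,1]' --grip_force 80

```text
time: 21.3
ee_pos: [0.4545, 0.2884, 0.1285]
tcp_rot: [[0.94, 0.34, 0.015], [0.34, -0.94, -0.01], [0.01, 0.014, -1.0]]
force: [0.0, -1.1, 7.4]
grip_width: 0.0554
```

```bash
python3 crop.py j2 .4535 .288 .14; python3 -c "
from h import *
rel([.4535,.288,.127],20)"
```

```text
t 21.40 pos [0.4545 0.2884 0.1285] xang 19.9 j [ 25.7  30.5 108.9  -1.4  40.   96.9] F [-0.6 -1.9  7.2] T [-0.29  0.15  0.03] w 0.0557 => tr [-0.262  1.43   0.182]  turn 0.104 dist 0.586
t 21.40 pos [0.4545 0.2884 0.1285] xang 19.9 j [ 25.7  30.5 108.9  -1.4  40.   96.9] F [-0.6 -1.9  7.2] T [-0.29  0.15  0.03] w 0.0557 => tr [-0.003  0.     0.004]  turn -0.001 dist 0.002
```

View pics/j2.png

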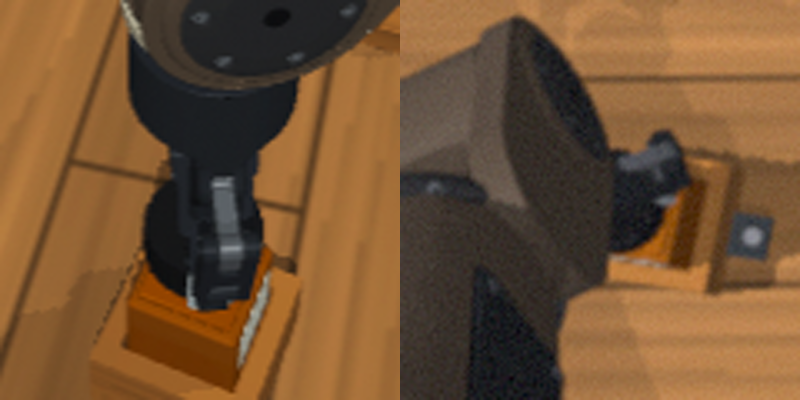

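Emit:
step_arm --pt "0 0 0" --pt "0 0 0" --pt "0 0 0" --pt "0 0 0" --pt "0 0 0" --pt "0 0 0" --pt "0 0 0" --turn '[-0.06,-0.12,-0.18,-0.24,-0.3,-0.35,-0.35]' --claw '[1,1,1,1,1,1,1]' --grip_force 80

```text
time: 22.1
ee_pos: [0.4545, 0.2885, 0.129]
tcp_rot: [[0.623, 0.782, 0.015], [0.782, -0.623, -0.01], [0.002, 0.018, -1.0]]
force: [-0.1, 0.7, -5.9]
grip_width: 0.0552
```

```bash
python3 -c "
from h import *
rel([.4535,.288,.127],20)"
```

```text
t 22.10 pos [0.4545 0.2885 0.129 ] xang 51.4 j [ 25.8  30.5 108.9  -1.3  40.1  65.3] F [-0.1  0.7 -5.9] T [ 0.18 -0.    0.04] w 0.0552 => tr [-0.003 -0.001  0.005]  turn 0.349 dist 0.002
```

```bash
python3 crop.py j3 .4535 .288 .10
```

```text
t 22.20 pos [0.4546 0.2884 0.1289] xang 51.3 j [ 25.7  30.5 108.9  -1.4  40.1  65.5] F [ 0.1  0.6 -3.6] T [0.16 0.05 0.06] w 0.0555 => tr [-0.969  1.084  0.182]  turn 0.453 dist 0.586
```

View pics/j3.png

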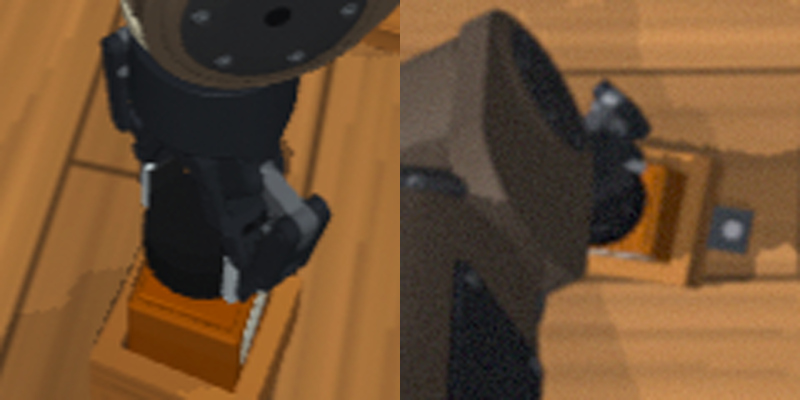

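Emit:
step_arm --pt "0 0 0" --pt "0 0 0" --pt "0 0 0" --pt "0 0 0" --turn '[-0.06,-0.12,-0.18,-0.24]' --claw '[1,1,1,1]' --grip_force 80

```text
time: 22.6
ee_pos: [0.4545, 0.2887, 0.1295]
tcp_rot: [[0.294, 0.956, 0.015], [0.956, -0.294, -0.009], [-0.004, 0.017, -1.0]]
force: [-2.7, 4.1, 1.7]
grip_width: 0.0555
```

```bash
python3 -c "
from h import *
s=sensors.read_state();print(s['joint_efforts'],s['joint_vel'])
rel([.4535,.288,.127],20)"
```

```text
[ -2.05108166 -55.67624688 -18.1089288   -1.02038953  -0.23531031
   1.28772162] [  0.17503503  -0.08222601  -0.11238915   0.12888424  -0.12266431
 -53.70255399]
t 22.60 pos [0.4545 0.2887 0.1295] xang 72.9 j [ 25.8  30.5 108.9  -1.3  40.1  43.8] F [-2.7  4.1  1.7] T [ 0.75  0.63 -0.27] w 0.0555 => tr [-0.002 -0.002  0.006]  turn 0.588 dist 0.003
```

Emit:
step_arm --pt "0 0 0" --pt "0 0 0" --pt "0 0 0" --pt "0 0 0" --pt "0 0 0" --pt "0 0 0" --turn '[-0.06,-0.12,-0.17,-0.22,-0.22,-0.22]' --claw '[1,1,1,1,1,1]' --grip_force 80

```text
time: 23.2
ee_pos: [0.4544, 0.2888, 0.1299]
tcp_rot: [[-0.044, 0.999, 0.015], [0.999, 0.044, -0.009], [-0.01, 0.015, -1.0]]
force: [-3.6, 2.4, 2.6]
grip_width: 0.0551
```

```bash
python3 -c "
from h import *
rel([.4535,.288,.127],93)"
```

```text
t 23.20 pos [0.4544 0.2888 0.1299] xang 92.5 j [ 25.8  30.4 108.9  -1.3  40.1  24.2] F [-3.6  2.4  2.6] T [ 0.34  0.62 -0.01] w 0.0551 => tr [-0.002 -0.002  0.007]  turn -0.005 dist 0.003
```

Try a gentle 2.5 mm lift and read the force.

Emit:
step_arm --pt "0 0 -0.002" --pt "0 0 -0.004" --pt "0 0 -0.006" --pt "0 0 -0.006" --turn '[0,0,0,0]' --claw '[1,1,1,1]' --grip_force 80

```text
time: 23.6
ee_pos: [0.4544, 0.2887, 0.1324]
tcp_rot: [[-0.044, 0.999, 0.016], [0.999, 0.044, -0.009], [-0.01, 0.015, -1.0]]
force: [-1.9, 1.8, -1.3]
grip_width: 0.0554
```

```bash
python3 -c "
from h import *
rel([.4535,.288,.127],93)"
```

```text
t 23.60 pos [0.4544 0.2887 0.1324] xang 92.5 j [ 25.8  30.2 108.8  -1.3  40.5  24.2] F [-1.9  1.8 -1.3] T [ 0.29  0.34 -0.01] w 0.0554 => tr [-0.002 -0.003  0.014]  turn -0.005 dist 0.006
```

Emit:
step_arm --pt "0 0 -0.003" --pt "0 0 -0.006" --pt "0 0 -0.009" --pt "0 0 -0.012" --pt "0 0 -0.012" --turn '[0,0,0,0,0]' --claw '[1,1,1,1,1]' --grip_force 80

```text
time: 24.1
ee_pos: [0.4546, 0.2888, 0.1375]
tcp_rot: [[-0.044, 0.999, 0.016], [0.999, 0.044, -0.009], [-0.009, 0.016, -1.0]]
force: [-0.6, -0.1, -0.4]
grip_width: 0.0553
```

```bash
python3 crop.py j4 .4535 .288 .10
```

```text
t 24.20 pos [0.4545 0.2888 0.1374] xang 92.5 j [ 25.8  29.8 108.6  -1.3  41.1  24.2] F [-0.6 -0.4 -0.4] T [0.   0.01 0.  ] w 0.0552 => tr [-1.444  0.176  0.202]  turn 0.911 dist 0.588
```

View pics/j4.png

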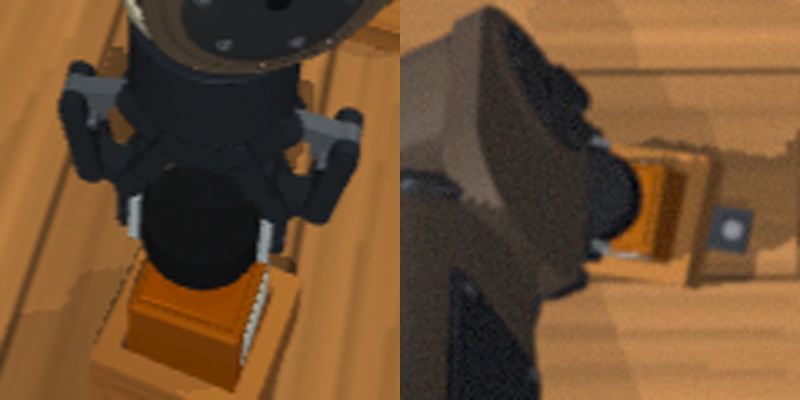

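Emit:
step_arm --pt "0 0 -0.015" --pt "0 0 -0.03" --pt "0 0 -0.05" --pt "0 0 -0.07" --pt "0 0 -0.085" --pt "0 0 -0.09" --pt "0 0 -0.09" --pt "0 0 -0.09" --pt "0 0 -0.09" --turn '[0,0,0,0,0,0,0,0,0]' --claw '[1,1,1,1,1,1,1,1,1]' --grip_force 80

```text
time: 25.1
ee_pos: [0.4539, 0.289, 0.1731]
tcp_rot: [[-0.044, 0.999, 0.016], [0.999, 0.044, -0.009], [-0.01, 0.015, -1.0]]
force: [0.3, 1.4, -1.0]
grip_width: 0.0552
```

```bash
python3 crop.py j5 .4535 .288 .11; python3 - <<'E'
from h import *
for n in('side','top'):
    z=np.load('j5'+n+'.npz');W=cloud(n,z['d']);im=z['im'].astype(int)
    h=(np.hypot(W[...,0]-.4535,W[...,1]-.288)<.075)
    m=h&(W[...,2]>.035)&(W[...,2]<.048); print(n,'holder top',cv2.minAreaRect(W[m][:,:2].astype(np.float32)),np.median(W[m][:,2]))
    m=h&(W[...,2]>.08)&(W[...,2]<.1)&(im[...,2]>im[...,0]+60); print('shoulder z',np.median(W[m][:,2]),m.sum())
    r=cams.landmark_of(n,'cap')[:2];print([(x['at'],x['conf']) for x in r]); r=cams.landmark_of(n,'jar_mouth')[:2];print([(x['at'],x['conf']) for x in r])
rel([.4535,.288,.1735],93)
print('expect cap',px('side',[.4545,.2888,.152]),'mouth',px('side',[.4535,.288,.122]))
im=cv2.imread('pics/j5side.png')[255:400,260:420];cv2.imwrite('pics/j5z.png',cv2.resize(im,None,fx=4,fy=4,interpolation=cv2.INTER_CUBIC))
E
```

```text
t 25.20 pos [0.4539 0.2891 0.1731] xang 92.5 j [ 25.8  26.7 106.8  -1.2  45.9  24.1] F [-0.  -1.1  0.4] T [ 0.02 -0.02 -0.06] w 0.0551 => tr [-1.444  0.176  0.292]  turn 0.911 dist 0.594
side holder top ((0.4540128707885742, 0.2897111177444458), (0.08921318501234055, 0.08772238343954086), 80.85327911376953) 0.043188068043951436
shoulder z 0.08757706204314619 648
[([339.6, 337.0], 0.77)]
[([340.0, 350.3], 0.72)]
top holder top ((0.4530930519104004, 0.2822239100933075), (0.0815889984369278, 0.08729671686887741), 81.07804107666016) 0.04099198215019185
shoulder z 0.08565032755544714 293
[([141.4, 240.0], 0.59), ([418.4, 224.7], 0.38)]
[([149.5, 244.1], 0.71)]
t 25.40 pos [0.4539 0.2891 0.1733] xang 92.5 j [ 25.8  26.7 106.8  -1.2  45.9  24.1] F [-0.5 -0.4 -0.8] T [ 0.01 -0.02 -0.02] w 0.0553 => tr [-0.003 -0.001 -0.001]  turn -0.005 dist 0.001
expect cap [339.31367098 338.50962126] mouth [339.46680014 348.85720496]
```

View pics/j5z.png

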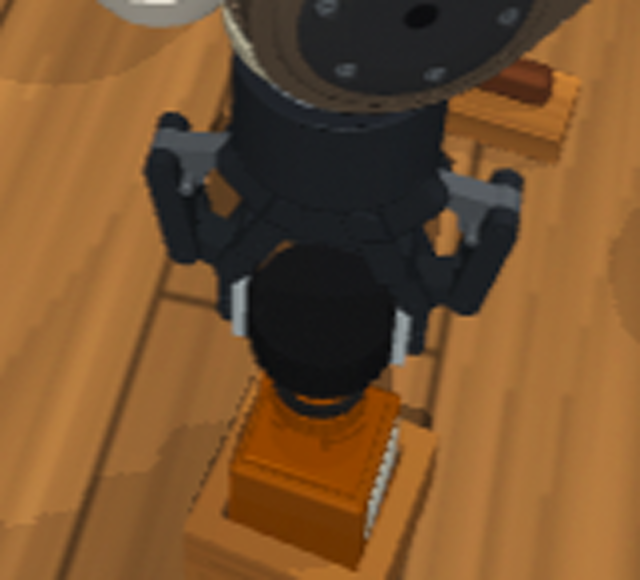

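View pics/j5top.png

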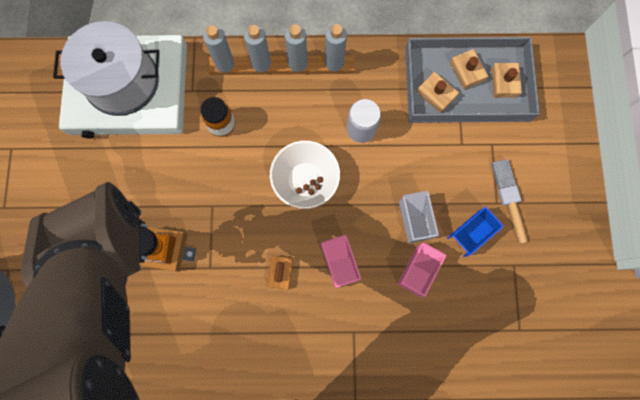

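View pics/j5side.png

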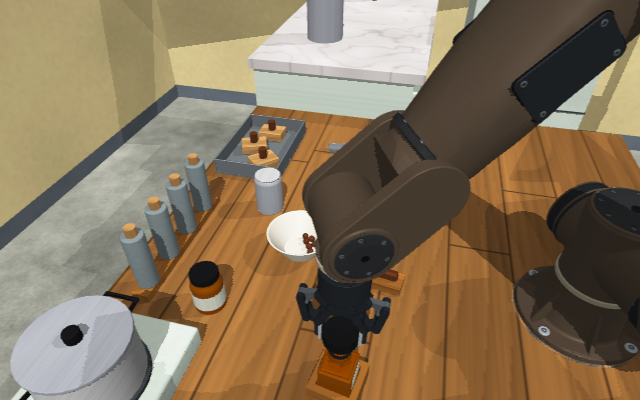

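```bash
python3 -c "
from h import *
print(manip.close_job())"
```

```text
the job is handed in; nothing more can be done
None
```

I finished the job and handed it in at about 25 s of the 64 s allowed. No verdict is reported, so everything below comes from my own checks.

**Gall nuts and scoop:**
- The arm can only turn about the tool's own axis, so it cannot tilt the scoop directly. I loosened the grip over the bowl, and the scoop slipped and dropped lip-down onto the rim.
- I then re-gripped it lightly and pushed its lip against the far inside of the bowl until it tipped to about 62 degrees. That is just under the 65 you gave, but it emptied.
- Six nuts show in the bowl in both cameras.
- I rolled the scoop back level on its front edge and let go. The last pictures show it empty and upright, about 3 cm from where it started.

**Jar cap:**
- I gripped the cap at 80 N and turned it about 73 degrees counter-clockwise; it rose about 1 mm. When I lifted it, the force stayed near zero, so it was free of the thread.
- The cap is held with its lower edge about 3 cm above the jar's rim, about 1 mm off centre and tilted about 1 degree.
- The jar is still seated: its shoulder measures 86–88 mm above the table, against 88 mm expected.

**Less certain points:**
- **Cap grip:** the gripper reads 55 mm across the cap instead of 58 mm. I took that as the fingers flexing; the cap did not slip.
- **Early tries:** two first attempts to tip the scoop on the table failed. The second pushed the wrist force to about 47 N, well under the 120 N limit, and the scoop slid a little.
- **Other objects:** the look-alikes and the other items appear unmoved in the pictures.

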